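# Load the wash basket with tappets and balls

### The job

Put every loose tappet on the bench into the drop cup, then hold the cup upright over the wash basket with its release tab pressed on the trip bar until the bottom swings open and the tappets fall into the basket. Then carry the twin-bay tray over the basket and tip all its balls in, keeping the clean nuts in their bay. In the end all tappets and balls lie in the basket and the cup and the tray stand upright on the middle of their own mats; leave the other things on the bench alone.

Things in the scene. Friction and masses are not known exactly. Their poses are not given: they have to be found in the camera images.
- basket: Open dark steel wash basket fixed to the bench, 170 (x) x 240 (y) x 60 mm high, walls and floor 4 mm; origin at the centre of its underside, z up. A trip bar on two posts stands along its +y end wall.
- trip_bar (a point): Middle of the top of the trip bar, a fixed level steel rod 8 mm in diameter lying along the basket's x. Its top is 134 mm above the bench and 126 mm from the basket's centre towards basket +y (6 mm outside the end wall); the posts (10 mm in diameter) stand at its two ends, 82 mm either side.
- cup: Aluminium drop cup: a loose box 70 (x) x 82 (y) x 56 mm high, open above (inside 64 x 76 mm, walls 3 mm, about 0.27 kg in all), standing on its rubber mat. Origin at the centre of its underside, z up. Its bottom is the hinged flap, whose upper face is 10 mm above the underside. Handle block and release tab stick out on the +x side, the tab below the handle.
- cup_handle (a point): Centre of the cup's black handle block, at x = 64, y = 0, z = 71 mm in the cup's frame. The block runs from x = 35 to 93 mm, is 14 mm thick in y and reaches from z = 54 to 88 mm: take it from above with the fingers closing along the cup's y.
- flap (a joint): Angle of the cup's hinged bottom: 0 shut, 1.25 fully open, free end hanging down. Hinge line along the cup's y at x = 35, z = 8 mm; the flap (64 mm long, 4 mm thick) runs from it to -x. Pushing the tab UP by its underside opens it; a spring (0.10 N m shut, 0.16 open; under 10 N at the tab) shuts it again. It cannot open while the cup stands on the bench.
- tab (a point): Point to press on the underside of the release tab, at x = 49, y = 0, z = 6 mm in the cup's frame when shut. The tab is the flap's plate carried on outside the cup, 44 mm wide, to 45 mm from the hinge. Lowered onto the trip bar there, 14 mm from the hinge, 16 mm of descent after contact opens the flap to about 1.0; 29 mm opens it fully: no farther. If parts jam, press again.
- cup_mat: Black rubber mat of the drop cup, 200 (x) x 120 x 3 mm, fixed; origin at the centre of its underside. The cup starts standing at its middle.
- tray: Grey plastic twin-bay tray, loose, about 0.30 kg, 150 (x) x 90 (y) mm, walls 40 mm high, floor 4 mm, on its rubber mat. Origin at the centre of its underside, z up. A divider at x = 0 parts the ball bay (-x, ending in a pouring ramp) from the nut bay (+x). A 26 mm strip over the nut bay along the divider (42 to 45 mm up) keeps the nuts in when the -x end is tipped down.
- tray_fin (a point): Centre of the tray's upright handle fin on the divider, at x = 0, y = 0, z = 65 mm in the tray's frame. The fin is 12 mm thick in x, 60 mm long in y, and reaches from z = 45 to 85 mm: take it from above with the fingers closing along the tray's x.
- tray_lip (a point): Middle of the pouring lip of the ball bay, at x = -77, y = 0, z = 20 mm in the tray's frame, 84 mm wide in y. The ramp rises to it from the floor at 30 degrees, so the balls roll out over it once the -x end is tipped down well beyond 30 degrees (50 to 60 is plenty).
- tray_mat: Black rubber mat of the tray, 180 (x) x 120 x 3 mm, fixed; origin at the centre of its underside. The tray starts standing at its middle.
- tappet1: Steel bucket tappet, a solid cylinder 26 mm in diameter and 26 mm tall, standing loose on the bench at the start, 35 g; origin at its centre, z along its axis. Absent in some starts.
- tappet2: Steel bucket tappet, a solid cylinder 26 mm in diameter and 26 mm tall, standing loose on the bench at the start, 35 g; origin at its centre, z along its axis. Absent in some starts.
- tappet3: Steel bucket tappet, a solid cylinder 26 mm in diameter and 26 mm tall, standing loose on the bench at the start, 35 g; origin at its centre, z along its axis. Absent in some starts.
- tappet4: Steel bucket tappet, a solid cylinder 26 mm in diameter and 26 mm tall, standing loose on the bench at the start, 35 g; origin at its centre, z along its axis. Absent in some starts.
- tappet5: Steel bucket tappet, a solid cylinder 26 mm in diameter and 26 mm tall, standing loose on the bench at the start, 35 g; origin at its centre, z along its axis. Absent in some starts.
- ball1: Steel detent ball, 18 mm in diameter, in the -x bay of the tray at the start; origin at its centre.
- ball2: Steel detent ball, 18 mm in diameter, in the -x bay of the tray at the start; origin at its centre.
- ball3: Steel detent ball, 18 mm in diameter, in the -x bay of the tray at the start; origin at its centre.
- nut1: Steel hexagon nut, 22 mm over its corners and 12 mm thick, in the +x bay of the tray; origin at its centre.
- nut2: Steel hexagon nut, 22 mm over its corners and 12 mm thick, in the +x bay of the tray; origin at its centre.
- socket: Bystander: dark steel socket, slimmer and taller than the tappets, 20 mm in diameter, 55 mm high, standing near them; origin under its centre.
- piston: Bystander: aluminium piston standing on the bench, 80 mm in diameter, 62 mm high; origin under its centre.

How it is judged:
By the outcome, as a careful person would: the job done as asked, in the order asked, and still so for the second after the job is handed in, with the robot touching nothing.
Of tappet1, tappet2, tappet3, tappet4, tappet5 only 3 to 5 are there at a start; the rules pass over those that are not, and their reading is None.
At some moment in a run one of tappet1, tappet2, tappet3, tappet4, tappet5 may be knocked a few centimetres aside while the robot is not near it.
It also fails if it takes over 210 s, if anything falls off the work surface, if the arm or the gripper's body presses on something with over 40 N, if the wrist force passes 120 N, or if a joint passes its speed limit or range.

### The arm

A 6-joint arm with a two-finger parallel gripper is mounted at the origin on the work surface. World frame = base frame: x ahead of the robot, y to its left, z up, the work surface at z = 0. Lengths are in mm, angles in rad, forces in N, time in s.
With the tool pointing down it reaches from about 350 to 975 mm from the base axis. Payload 7.1 kg.
Tool frame: the origin (TCP) lies midway between the tips of the shut fingers; the grasp point (between the pads) lies ctrl.grip_point_offset behind it (ctrl.grip_point_offset is the distance from the TCP to the grasp point, in mm); z points along the fingers, y is the line along which they close (so a half turn about z gives the same grasp; the last joint's range is limited). The gripper opens to 88 mm and grips with 3 to 60 N. Pads are 20 mm wide; open, the fingers measure 115 mm over their backs; the gripper's body (75 mm by 178 mm) begins 61 mm behind the grasp point.
Start: joints at [-1.212, 0.423, 1.63, -0, 1.089, -0.019], TCP at [230.564, -580.9, 222.675] pointing down, gripper open.
Joint ranges: [-3, 3], [-0.9, 2.11], [0.09, 2.58], [-1.31, 4.45], [0.11, 2.69], [-2.54, 2.54]. Speed limits (rad/s): [2.39, 2.39, 3.01, 3.14, 3.14, 3.14].

### API

Orientations are given as a rotation vector (axis times angle).
In Python, from workcell import ctrl gives the robot as it stands.
- The arm moves only by the tool apply_moves, never from a script. Its argument "targets" is a list of rows, each an object of numbers: "tx", "ty", "tz": the shift along the world's x, y, z in m; "spin": the turn about the world's z in degrees. In form: [{"tx": .., "ty": .., "tz": .., "spin": ..}, ...]. A call has exactly 8 rows; each row is the pose to reach, as a shift and turn from the pose commanded when the call began; what a row does not reach only later rows make up. A row lasts 1/10 s, in which the tool goes at most 50 mm and 8.59 degrees, less where a joint would pass 70% of its speed; a pose out of reach is approached as far as the arm can. A call with a gripper value outside its range is refused whole. "gripper" is the closure, from -1 (fully open) to 1 (shut), set as the call begins (left out, the last holds). The fingers move at their own pace and stop on an object; the grip force is fixed at half the most. Time passes only in rows, so rows that repeat a pose let the fingers close, or fill a call up. It gives the time, the measured TCP pose, the force, the opening and the grip force at its end, in the units of the state.
- ctrl.get_obs(): the state, without advancing time (a new reading comes with each control period).
- ctrl.get_image(name): name is "side" or "top" or "wrist"; returns the picture (420x560x3 uint8, red, green, blue); there is no depth.
- ctrl.get_calibration(name): a dict with "fov_y" (degrees; the focal length in pixels is half the picture's height over the tangent of half this angle, whatever the lens; pixels are square), "cx", "cy" (the principal point, pixels), "rvec" (rotation vector, rad) and "tvec" (3), from world to camera coordinates, as OpenCV has them. Camera axes: x right, y down, z forward; pixel columns grow to the right and rows downward; lengths in mm; the calibration is good to about 2 mm. The wrist camera is an equidistant fisheye: a pixel r from the principal point sees the ray r / f radians off the axis. A picture is of the moment at which its call begins: read the wrist's pose just before it. get_calibration takes no time and is no camera call; for the wrist camera it gives the pose at the moment of the call.
- ctrl.close_job(): hands the job in; it is judged then, once.
Trained networks look in the newest picture that a camera, given by its name, has taken for a name from the list of things; names that differ only in an ending like _2 or _b are one class to them, and where a whole thing is asked for, a point or a joint stands for the part that bears it (a point fixed in the world has none). Each returns a list of dicts, best first, with "score" (0 to 1); they miss things now and then, are a little off and sometimes report something else, mostly with a low value. They report only what shows in the picture. A call takes as long as a camera call.
- ctrl.outline_of(name, camera): "pixels" (420x560 bool, what is visible of it) and "box" ([left, top, right, bottom] in pixels, round what is visible of it).
- ctrl.pinpoint(name, camera): "uv" ([column, row] in pixels: a listed point, or the origin of a listed thing).
The state is a dict: "t": time; "qpos": joint angles; "qvel": joint speeds; "joint_torque": joint torques, N m; "ee_pos": TCP position; "orientation": TCP orientation; "ft_force": force on the tool from outside, world axes, zero at the start; "moment": the same for the moment, N m; "width": finger opening in mm; "grasp_force": force on a finger pad.
Only numpy, scipy, OpenCV 4.12 (cv2) and the standard library are available. Lean on these libraries where they do the work, as an engineer would, in place of code of your own. Each camera call takes 0.05 s, during which the arm holds its last target. There are 200 camera calls.

## Working session

There is one attempt and no reset: what is moved stays moved. The work goes in short steps, Python scripts to look and compute and a tool call to move; the robot and the scene stay as the last step left them, time stands still between calls to the robot, and variables do not carry over. Pictures are saved under pics/ and viewed, at most 14 in all, crops included, and the job is handed in when it is done.

Besides the shell and the picture viewer there is one more tool, called after "Call:" in YAML: its name, and indented under it one key for each argument. apply_moves: Moves the arm, as the interface text tells. Its arguments: {"type":"object","properties":{"targets":{"type":"array"},"gripper":{"type":"number"}},"required":["targets"]}

```bash
mkdir -p pics
cat > h.py <<'E'
import numpy as np, cv2
from workcell import ctrl
def ray(cam,uv,cal=None):
    c=cal or ctrl.get_calibration(cam); f=210/np.tan(np.radians(c['fov_y'])/2)
    x=(np.array(uv,float)-[c['cx'],c['cy']])/f
    if cam=='wrist':
        r=np.linalg.norm(x); d=np.r_[x/max(r,1e-9)*np.sin(r),np.cos(r)]
    else: d=np.r_[x,1]
    R=cv2.Rodrigues(np.array(c['rvec'],float))[0]; t=np.array(c['tvec'],float).ravel()
    return -R.T@t, R.T@d
def at(cam,uv,z,cal=None):
    o,d=ray(cam,uv,cal); return o+d*(z-o[2])/d[2]
def proj(cam,p,cal=None):
    c=cal or ctrl.get_calibration(cam); f=210/np.tan(np.radians(c['fov_y'])/2)
    q=cv2.Rodrigues(np.array(c['rvec'],float))[0]@np.array(p,float)+np.array(c['tvec'],float).ravel()
    if cam=='wrist':
        th=np.arctan2(np.hypot(q[0],q[1]),q[2]); s=q[:2]/max(np.hypot(q[0],q[1]),1e-9)*th
    else: s=q[:2]/q[2]
    return s*f+[c['cx'],c['cy']]
def tri(uvt,uvs):
    (a,u),(b,v)=ray('top',uvt),ray('side',uvs)
    s=np.linalg.lstsq(np.c_[u,-v],b-a,rcond=None)[0]
    p,q=a+u*s[0],b+v*s[1]; return (p+q)/2,np.linalg.norm(p-q)
def shot(cam,name): 
    im=ctrl.get_image(cam); cv2.imwrite(f'pics/{name}.png',im[:,:,::-1]); return im
E
python3 - <<'E'
from h import *
a=shot('top','t0');b=shot('side','s0')
print(ctrl.grip_point_offset, {k:v for k,v in ctrl.get_obs().items() if k in('ee_pos','orientation','width')})
for c in('top','side'): print(c,ray(c,(280,210)))
Z=dict(basket=0,trip_bar=134,cup=3,cup_handle=74,tab=9,cup_mat=0,tray=3,tray_fin=68,tray_lip=23,tray_mat=0,tappet1=13,ball1=16,nut1=13,socket=0,piston=0)
for n,z in Z.items():
  for c in('top','side'):
    for d in ctrl.pinpoint(n,c)[:6]:
      if d['score']>.25: print(n,c,round(d['score'],2),np.round(d['uv'],1),np.round(at(c,d['uv'],z)[:2],1))
E
```

```text
18.700000000000003 {'ee_pos': array([ 230.40086717, -580.46587157,  221.99648615]), 'orientation': array([-3.08440765e+00, -5.89713689e-01,  3.66096747e-04]), 'width': 87.7302366528139}
top (array([ 515.02140123,  -36.10174656, 1129.39653522]), array([ 0.0946693 , -0.01563589, -0.99579939]))
side (array([449.45100733, 816.28764695, 636.74999982]), array([ 0.13801802, -0.85721986, -0.49619001]))
basket top 0.89 [248.5 212. ] [619.7  19.1]
basket top 0.47 [353.9 164.4] [ 724.5 -229.4]
basket side 0.56 [259.8 277.6] [618.5   6.5]
trip_bar top 0.97 [187.8 216. ] [602.5 136. ]
trip_bar side 0.74 [252.3 262.3] [604.6 137.5]
cup top 0.56 [122.4 256.7] [524.9 308.9]
cup side 0.72 [281.3 402.2] [520.4 309. ]
cup_handle top 0.79 [137.9 254. ] [529.1 254.1]
cup_handle side 0.63 [310.5 186.9] [ 551.4 -287.5]
cup_handle side 0.58 [283.8 338.4] [529.3 245.7]
tab top 0.88 [141.4 252.6] [532.9 264.1]
tab side 0.57 [279.6 373.8] [531.9 259.8]
cup_mat top 0.56 [401.9 241.3] [ 542.  -333.7]
cup_mat side 0.68 [241.5 217.9] [ 714.4 -223.2]
cup_mat side 0.67 [281.  407.1] [519.6 315.6]
tray top 0.85 [394.
[... 788 characters left out ...]
29.8 317. ] [463.4 112.5]
tappet1 side 0.72 [339.6 296.7] [449.6  50.3]
tappet1 side 0.58 [343.7 279.6] [445.1  -6. ]
tappet1 side 0.57 [337.4 256.1] [464.1 -87.4]
tappet1 side 0.47 [337.2 238.8] [ 469.7 -157.4]
ball1 top 0.7 [182.2 215.4] [614.6 169. ]
ball1 top 0.51 [403.6 231.1] [ 564.8 -334.4]
ball1 top 0.49 [407.4 242.6] [ 538.3 -341.9]
ball1 top 0.37 [412.6 255. ] [ 509.8 -352.5]
nut1 top 0.67 [183.6 217.5] [610.  166.5]
nut1 top 0.63 [375.1 238.8] [ 549.2 -269.1]
nut1 top 0.47 [377.4 258. ] [ 505.3 -272.5]
socket top 0.43 [183.7 292.2] [440.1 171.3]
socket side 0.72 [338.9 346.7] [441.2 171.3]
piston top 0.92 [355.4 164.3] [ 724.7 -232.9]
piston side 0.97 [242.3 217.5] [ 713.  -225.6]
```

View pics/t0.png

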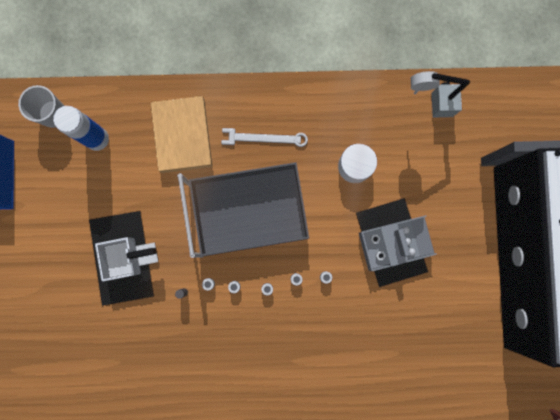

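View pics/s0.png

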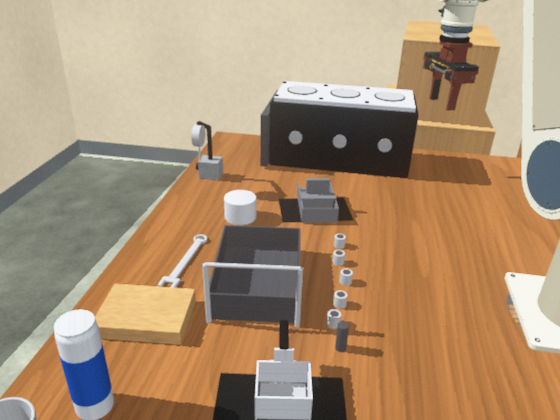

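Call:
apply_moves:
  targets:
    - {"tx": 0.018,"ty": 0.05,"tz": 0.0,"spin": 8}
    - {"tx": 0.035,"ty": 0.095,"tz": 0.0,"spin": 16}
    - {"tx": 0.052,"ty": 0.14,"tz": 0.0,"spin": 24}
    - {"tx": 0.069,"ty": 0.185,"tz": 0.0,"spin": 32}
    - {"tx": 0.086,"ty": 0.23,"tz": 0.0,"spin": 40}
    - {"tx": 0.103,"ty": 0.275,"tz": 0.0,"spin": 48}
    - {"tx": 0.12,"ty": 0.32,"tz": 0.0,"spin": 56}
    - {"tx": 0.137,"ty": 0.365,"tz": 0.0,"spin": 64}
  gripper: -1

```text
t: 2.4
ee_pos: [368.0, -214.2, 223.0]
orientation: [2.298, 2.141, 0.001]
ft_force: [1.4, -0.1, -0.0]
width: 88.1
grasp_force: 0.0
```

Call:
apply_moves:
  targets:
    - {"tx": 0.018,"ty": 0.045,"tz": 0.0,"spin": 5}
    - {"tx": 0.036,"ty": 0.09,"tz": 0.0,"spin": 10}
    - {"tx": 0.054,"ty": 0.14,"tz": 0.0,"spin": 10}
    - {"tx": 0.072,"ty": 0.185,"tz": 0.0,"spin": 10}
    - {"tx": 0.09,"ty": 0.23,"tz": 0.0,"spin": 10}
    - {"tx": 0.108,"ty": 0.275,"tz": 0.0,"spin": 10}
    - {"tx": 0.126,"ty": 0.32,"tz": 0.0,"spin": 10}
    - {"tx": 0.144,"ty": 0.365,"tz": 0.0,"spin": 10}

```text
t: 3.2
ee_pos: [512.0, 151.3, 222.9]
orientation: [2.109, 2.328, 0.001]
ft_force: [1.1, -0.9, 1.4]
width: 88.2
grasp_force: 0.0
```

Call:
apply_moves:
  targets:
    - {"tx": 0.006,"ty": 0.04,"tz": 0.0,"spin": 0}
    - {"tx": 0.012,"ty": 0.07,"tz": 0.0,"spin": 0}
    - {"tx": 0.018,"ty": 0.1,"tz": 0.0,"spin": 0}
    - {"tx": 0.018,"ty": 0.1,"tz": 0.0,"spin": 0}
    - {"tx": 0.018,"ty": 0.1,"tz": 0.0,"spin": 0}
    - {"tx": 0.018,"ty": 0.1,"tz": 0.0,"spin": 0}
    - {"tx": 0.018,"ty": 0.1,"tz": 0.0,"spin": 0}
    - {"tx": 0.018,"ty": 0.1,"tz": 0.0,"spin": 0}

```text
t: 4.0
ee_pos: [529.6, 248.2, 222.8]
orientation: [2.111, 2.327, -0.0]
ft_force: [-0.2, -0.2, -0.5]
width: 87.8
grasp_force: 0.0
```

```bash
cat >> h.py <<'E'
def pose():
    o=ctrl.get_obs(); R=cv2.Rodrigues(np.array(o['orientation'],float))[0]
    y=R[:,1]; print('t',round(o['t'],2),'tcp',np.round(o['ee_pos'],1),'theta',round(np.degrees(np.arctan2(y[1],y[0])),1),'w',round(o['width'],1),'gf',round(o['grasp_force'],1),'F',np.round(o['ft_force'],1)); return o
def find(cam,names,smin=.25,k=6):
    cal=ctrl.get_calibration(cam)
    Z=dict(basket=0,trip_bar=134,cup=3,cup_handle=74,tab=9,cup_mat=0,tray=3,tray_fin=68,tray_lip=23,tray_mat=0,tappet1=13,ball1=16,nut1=13,socket=0,piston=0)
    for n in names:
        for d in ctrl.pinpoint(n,cam)[:k]:
            if d['score']>smin: print(n,cam,round(d['score'],2),np.round(d['uv'],1),np.round(at(cam,d['uv'],Z[n],cal)[:2],1))
E
python3 - <<'E'
from h import *
pose(); shot('wrist','w1'); find('wrist',['cup_handle','cup','tab','cup_mat','trip_bar','basket','tappet1','socket'])
T=dict(basket=((248.5,212),(259.8,277.6)),bar=((187.8,216),(252.3,262.3)),cup=((122.4,256.7),(281.3,402.2)),handle=((137.9,254),(283.8,338.4)),tab=((141.4,252.6),(279.6,373.8)),fin=((399.8,240.4),(317.5,188)),lip=((429.8,233.3),(310.4,186.3)),tray=((394.5,244.2),(318.5,209.7)))
for k,(a,b) in T.items(): p,e=tri(a,b); print(k,np.round(p,1),round(e,1))
E
```

```text
t 4.0 tcp [529.6 248.2 222.8] theta 5.6 w 87.8 gf 0.0 F [-0.2 -0.2 -0.5]
cup_handle wrist 0.8 [279.8 199.6] [529.3 244.8]
cup_handle wrist 0.68 [205.2 356.1] [456.8  40.6]
cup wrist 0.81 [273.5 132.1] [515.7 308.9]
tab wrist 0.74 [277.1 171.9] [524.3 263.2]
trip_bar wrist 0.62 [348.  325.9] [603.  144.4]
trip_bar wrist 0.45 [273.7 130.6] [518.2 311.2]
basket wrist 0.75 [328.1 346.9] [623.1  15.1]
basket wrist 0.59 [279.2 200.6] [530.2 227.4]
tappet1 wrist 0.61 [210.3 285.3] [451.7 109.9]
tappet1 wrist 0.56 [206.3 321. ] [446.3  52.4]
tappet1 wrist 0.33 [280.6 173.5] [528.5 262.3]
socket wrist 0.68 [278.1 172.8] [525.6 261.1]
socket wrist 0.62 [206.2 234.3] [442.2 175. ]
basket [617.5  18.4   9.4] 2.8
bar [603.7 136.3 133.1] 2.2
cup [522.7 308.8   2.6] 4.5
handle [528.7 252.3  80.5] 0.7
tab [532.1 263.   12.6] 1.5
fin [ 539.2 -313.8   59.4] 7.0
lip [ 559.6 -392.    22.6] 3.6
tray [ 532.6 -318.    -6.3] 6.6
```

View pics/w1.png

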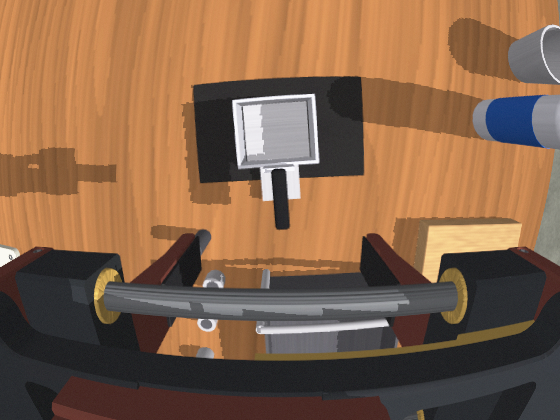

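Run:
```python
from h import *
for z,c in((59,[(234,101),(316,95),(318,162),(236,167)]),(3,[(193,86),(361,76),(364,176),(201,182)]),(91,[(273,170),(286,170),(289,228),(276,229)])):
    P=np.array([at('wrist',u,z)[:2] for u in c]); print(np.round(P,1).tolist(),'mean',P.mean(0).round(1),'len',[round(np.linalg.norm(P[i]-P[i-1]),1) for i in range(4)],'ang',[round(np.degrees(np.arctan2(*(P[i]-P[j])[::-1])),1) for i,j in((1,0),(2,3),(3,0),(2,1))])
```

```text
[[474.4, 338.1], [554.9, 351.8], [564.1, 284.8], [482.1, 271.7]] mean [518.9 311.6] len [np.float64(66.9), np.float64(81.6), np.float64(67.7), np.float64(83.0)] ang [np.float64(9.7), np.float64(9.1), np.float64(-83.4), np.float64(-82.2)]
[[414.8, 357.9], [611.5, 389.1], [629.3, 269.5], [433.5, 242.8]] mean [522.3 314.8] len [np.float64(116.7), np.float64(199.2), np.float64(120.9), np.float64(197.6)] ang [np.float64(9.0), np.float64(7.8), np.float64(-80.8), np.float64(-81.6)]
[[520.1, 276.1], [531.8, 277.3], [540.3, 222.8], [528.1, 220.6]] mean [530.1 249.2] len [np.float64(56.1), np.float64(11.8), np.float64(55.1), np.float64(12.3)] ang [np.float64(5.6), np.float64(10.2), np.float64(-81.8), np.float64(-81.2)]
```

Call:
apply_moves:
  targets:
    - {"tx": 0.0,"ty": 0.001,"tz": -0.03,"spin": 3}
    - {"tx": 0.0005,"ty": 0.0015,"tz": -0.06,"spin": 3}
    - {"tx": 0.0005,"ty": 0.0015,"tz": -0.09,"spin": 3}
    - {"tx": 0.0005,"ty": 0.0015,"tz": -0.12,"spin": 3}
    - {"tx": 0.0005,"ty": 0.0015,"tz": -0.15,"spin": 3}
    - {"tx": 0.0005,"ty": 0.0015,"tz": -0.165,"spin": 3}
    - {"tx": 0.0005,"ty": 0.0015,"tz": -0.165,"spin": 3}
    - {"tx": 0.0005,"ty": 0.0015,"tz": -0.165,"spin": 3}

```text
t: 5.25
ee_pos: [530.6, 250.8, 58.3]
orientation: [2.047, 2.382, 0.001]
ft_force: [-0.0, 0.8, 0.5]
width: 87.8
grasp_force: 0.0
```

Call:
apply_moves:
  targets:
    - {"tx": 0,"ty": 0,"tz": 0,"spin": 0}
    - {"tx": 0,"ty": 0,"tz": 0,"spin": 0}
    - {"tx": 0,"ty": 0,"tz": 0,"spin": 0}
    - {"tx": 0,"ty": 0,"tz": 0,"spin": 0}
    - {"tx": 0,"ty": 0,"tz": 0,"spin": 0}
    - {"tx": 0,"ty": 0,"tz": 0,"spin": 0}
    - {"tx": 0,"ty": 0,"tz": 0,"spin": 0}
    - {"tx": 0,"ty": 0,"tz": 0,"spin": 0}
  gripper: 1

```text
t: 6.05
ee_pos: [530.0, 250.6, 57.6]
orientation: [-2.048, -2.383, 0.0]
ft_force: [0.1, -0.1, 0.5]
width: 27.3
grasp_force: 0.0
```

Call:
apply_moves:
  targets:
    - {"tx": 0,"ty": 0,"tz": 0.01,"spin": 0}
    - {"tx": 0,"ty": 0,"tz": 0.02,"spin": 0}
    - {"tx": 0,"ty": 0,"tz": 0.04,"spin": 0}
    - {"tx": 0,"ty": 0,"tz": 0.05,"spin": 0}
    - {"tx": 0,"ty": 0,"tz": 0.05,"spin": 0}
    - {"tx": 0,"ty": 0,"tz": 0.05,"spin": 0}
    - {"tx": 0,"ty": 0,"tz": 0.05,"spin": 0}
    - {"tx": 0,"ty": 0,"tz": 0.05,"spin": 0}

```text
t: 6.85
ee_pos: [529.5, 250.4, 106.9]
orientation: [-2.047, -2.382, 0.002]
ft_force: [-0.0, -1.0, -3.6]
width: 13.8
grasp_force: 30.0
```

Run:
```python
from h import *
pose(); shot('side','s1'); print(ctrl.get_obs()['qpos'].round(2))
```

```text
t 6.85 tcp [529.5 250.4 106.9] theta 8.6 w 13.8 gf 30.0 F [-0.  -1.  -3.6]
[ 0.42  0.52  1.79 -0.    0.83  0.27]
```

View pics/s1.png

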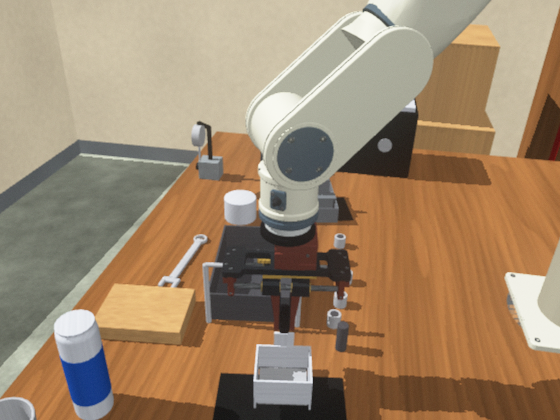

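Call:
apply_moves:
  targets:
    - {"tx": 0.004,"ty": 0.006,"tz": 0.01,"spin": 7.5}
    - {"tx": 0.009,"ty": 0.012,"tz": 0.02,"spin": 15}
    - {"tx": 0.0135,"ty": 0.018,"tz": 0.02,"spin": 22.5}
    - {"tx": 0.018,"ty": 0.024,"tz": 0.02,"spin": 30}
    - {"tx": 0.0225,"ty": 0.03,"tz": 0.02,"spin": 37.5}
    - {"tx": 0.027,"ty": 0.036,"tz": 0.02,"spin": 45}
    - {"tx": 0.0315,"ty": 0.042,"tz": 0.02,"spin": 52.5}
    - {"tx": 0.036,"ty": 0.048,"tz": 0.02,"spin": 60}

```text
t: 7.7
ee_pos: [566.0, 298.7, 127.0]
orientation: [-0.574, -3.088, 0.001]
ft_force: [-0.1, 0.2, -2.4]
width: 13.7
grasp_force: 30.0
```

Call:
apply_moves:
  targets:
    - {"tx": 0.0045,"ty": 0.006,"tz": 0.0,"spin": 7.5}
    - {"tx": 0.009,"ty": 0.012,"tz": 0.0,"spin": 15}
    - {"tx": 0.0135,"ty": 0.018,"tz": 0.0,"spin": 22.5}
    - {"tx": 0.018,"ty": 0.024,"tz": 0.0,"spin": 30}
    - {"tx": 0.018,"ty": 0.024,"tz": -0.01,"spin": 30}
    - {"tx": 0.018,"ty": 0.024,"tz": -0.02,"spin": 30}
    - {"tx": 0.018,"ty": 0.024,"tz": -0.03,"spin": 30}
    - {"tx": 0.018,"ty": 0.024,"tz": -0.035,"spin": 30}

```text
t: 8.5
ee_pos: [582.9, 321.8, 90.6]
orientation: [0.234, -3.13, 0.002]
ft_force: [-1.0, -0.6, -3.0]
width: 14.0
grasp_force: 30.0
```

Call:
apply_moves:
  targets:
    - {"tx": 0,"ty": 0,"tz": -0.005,"spin": 0}
    - {"tx": 0,"ty": 0,"tz": -0.01,"spin": 0}
    - {"tx": 0,"ty": 0,"tz": -0.014,"spin": 0}
    - {"tx": 0,"ty": 0,"tz": -0.017,"spin": 0}
    - {"tx": 0,"ty": 0,"tz": -0.019,"spin": 0}
    - {"tx": 0,"ty": 0,"tz": -0.019,"spin": 0}
    - {"tx": 0,"ty": 0,"tz": -0.019,"spin": 0}
    - {"tx": 0,"ty": 0,"tz": -0.019,"spin": 0}

```text
t: 9.3
ee_pos: [584.3, 322.7, 74.0]
orientation: [-0.237, 3.132, 0.0]
ft_force: [0.3, -0.7, 0.3]
width: 13.6
grasp_force: 30.0
```

Run:
```python
from h import *
pose(); shot('side','s2'); find('side',['cup','cup_handle','tab'])
```

```text
t 9.3 tcp [584.3 322.7  74. ] theta 98.6 w 13.6 gf 30.0 F [ 0.3 -0.7  0.3]
cup side 0.97 [278.5 403.8] [524.1 312.8]
cup_handle side 0.8 [237.5 369.7] [585.2 322. ]
tab side 0.71 [245.9 399.3] [573.9 319.2]
```

View pics/s2.png

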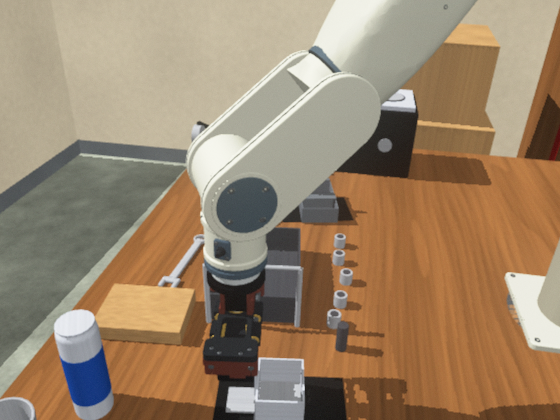

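Call:
apply_moves:
  targets:
    - {"tx": 0,"ty": 0,"tz": 0,"spin": 0}
    - {"tx": 0,"ty": 0,"tz": 0,"spin": 0}
    - {"tx": 0,"ty": 0,"tz": 0,"spin": 0}
    - {"tx": 0,"ty": 0,"tz": 0,"spin": 0}
    - {"tx": 0,"ty": 0,"tz": 0.02,"spin": 0}
    - {"tx": 0,"ty": 0,"tz": 0.05,"spin": 0}
    - {"tx": 0,"ty": 0,"tz": 0.08,"spin": -4}
    - {"tx": 0,"ty": 0,"tz": 0.1,"spin": -12}
  gripper: 0

```text
t: 10.3
ee_pos: [584.7, 323.0, 175.9]
orientation: [0.098, 3.138, 0.002]
ft_force: [0.1, 0.7, 0.2]
width: 44.1
grasp_force: 0.0
```

Call:
apply_moves:
  targets:
    - {"tx": -0.007,"ty": -0.012,"tz": 0.005,"spin": -8.5}
    - {"tx": -0.014,"ty": -0.024,"tz": 0.01,"spin": -17}
    - {"tx": -0.021,"ty": -0.036,"tz": 0.01,"spin": -25.5}
    - {"tx": -0.028,"ty": -0.048,"tz": 0.01,"spin": -34}
    - {"tx": -0.035,"ty": -0.06,"tz": 0.01,"spin": -42.5}
    - {"tx": -0.042,"ty": -0.072,"tz": 0.01,"spin": -51}
    - {"tx": -0.049,"ty": -0.084,"tz": 0.01,"spin": -59.5}
    - {"tx": -0.056,"ty": -0.096,"tz": 0.01,"spin": -68}

```text
t: 11.1
ee_pos: [527.7, 226.1, 183.7]
orientation: [1.84, 2.546, 0.0]
ft_force: [-0.2, -0.4, -0.2]
width: 43.9
grasp_force: 0.0
```

Call:
apply_moves:
  targets:
    - {"tx": -0.007,"ty": -0.012,"tz": 0,"spin": -8.5}
    - {"tx": -0.014,"ty": -0.024,"tz": 0,"spin": -17}
    - {"tx": -0.021,"ty": -0.036,"tz": 0,"spin": -25.5}
    - {"tx": -0.028,"ty": -0.048,"tz": 0,"spin": -34}
    - {"tx": -0.035,"ty": -0.06,"tz": 0,"spin": -42.5}
    - {"tx": -0.042,"ty": -0.075,"tz": 0,"spin": -51}
    - {"tx": -0.052,"ty": -0.095,"tz": 0,"spin": -59.5}
    - {"tx": -0.064,"ty": -0.115,"tz": 0,"spin": -68}

```text
t: 11.9
ee_pos: [463.9, 111.1, 183.8]
orientation: [2.949, 1.083, 0.001]
ft_force: [-0.4, -0.3, -0.2]
width: 43.8
grasp_force: 0.0
```

Call:
apply_moves:
  targets:
    - {"tx": 0,"ty": 0,"tz": -0.02,"spin": -8.5}
    - {"tx": 0,"ty": 0,"tz": -0.04,"spin": -17}
    - {"tx": 0,"ty": 0,"tz": -0.06,"spin": -25.5}
    - {"tx": 0,"ty": 0,"tz": -0.08,"spin": -32}
    - {"tx": 0,"ty": 0,"tz": -0.08,"spin": -32}
    - {"tx": 0,"ty": 0,"tz": -0.08,"spin": -32}
    - {"tx": 0,"ty": 0,"tz": -0.08,"spin": -32}
    - {"tx": 0,"ty": 0,"tz": -0.08,"spin": -32}

```text
t: 12.7
ee_pos: [464.8, 111.8, 104.7]
orientation: [-3.132, -0.239, -0.003]
ft_force: [-0.0, 0.3, -0.2]
width: 44.0
grasp_force: 0.0
```

Run:
```python
from h import *
pose(); shot('wrist','w2'); find('wrist',['tappet1','socket'])
shot('top','t2'); find('top',['tappet1','cup','cup_handle']);shot('side','s3'); find('side',['tappet1','cup','cup_handle'])
```

```text
t 12.7 tcp [464.8 111.8 104.7] theta -81.3 w 44.0 gf 0.0 F [-0.   0.3 -0.2]
tappet1 wrist 0.83 [274.6 219.5] [457.1 114.7]
tappet1 wrist 0.81 [526.9 248.1] [ 463.6 -150.9]
tappet1 wrist 0.76 [339.4 239.1] [448.3  58.8]
tappet1 wrist 0.72 [421.  257.1] [441.4 -20.5]
tappet1 wrist 0.62 [ 74.1 115.7] [523.2 305.9]
tappet1 wrist 0.6 [478.8 244.6] [460.4 -81.3]
socket wrist 0.77 [207.3 226.4] [438.2 171.6]
tappet1 top 0.69 [264.8 286.6] [448.1 -14.3]
tappet1 top 0.6 [292.7 277.9] [465.8 -78. ]
tappet1 top 0.42 [326.5 277.1] [ 465.4 -154.8]
cup_handle top 0.82 [101.7 226.8] [589.6 330.9]
cup_handle top 0.26 [406.3 243.9] [ 534.4 -323.5]
tappet1 side 0.69 [344.8 278. ] [443.3 -11.8]
tappet1 side 0.51 [340.8 298.3] [447.   54.7]
tappet1 side 0.5 [331.3 318.4] [460.3 115.7]
cup side 0.96 [277.8 406.6] [524.2 318. ]
cup side 0.35 [329.8 320.1] [462.9 109.7]
cup_handle side 0.58 [236.1 370.2] [587.  323.4]
```

View pics/w2.png

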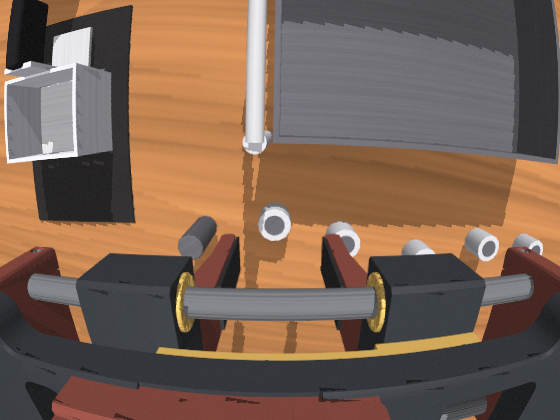

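Call:
apply_moves:
  targets:
    - {"tx": -0.002,"ty": 0.001,"tz": -0.03,"spin": 0}
    - {"tx": -0.0045,"ty": 0.002,"tz": -0.06,"spin": 0}
    - {"tx": -0.0045,"ty": 0.002,"tz": -0.085,"spin": 0}
    - {"tx": -0.0045,"ty": 0.002,"tz": -0.1,"spin": 0}
    - {"tx": -0.0045,"ty": 0.002,"tz": -0.1,"spin": 0}
    - {"tx": -0.0045,"ty": 0.002,"tz": -0.1,"spin": 0}
    - {"tx": -0.0045,"ty": 0.002,"tz": -0.1,"spin": 0}
    - {"tx": -0.0045,"ty": 0.002,"tz": -0.1,"spin": 0}

```text
t: 14.05
ee_pos: [460.2, 113.7, 4.6]
orientation: [-3.132, -0.237, -0.003]
ft_force: [0.4, 0.8, 0.1]
width: 44.1
grasp_force: 0.0
```

Call:
apply_moves:
  targets:
    - {"tx": 0,"ty": 0,"tz": 0,"spin": 0}
    - {"tx": 0,"ty": 0,"tz": 0,"spin": 0}
    - {"tx": 0,"ty": 0,"tz": 0,"spin": 0}
    - {"tx": 0,"ty": 0,"tz": 0,"spin": 0}
    - {"tx": 0,"ty": 0,"tz": 0,"spin": 0}
    - {"tx": 0,"ty": 0,"tz": 0.03,"spin": 0}
    - {"tx": 0,"ty": 0,"tz": 0.07,"spin": 0}
    - {"tx": 0,"ty": 0,"tz": 0.1,"spin": 0}
  gripper: 1

```text
t: 14.85
ee_pos: [459.5, 113.6, 105.1]
orientation: [3.133, 0.237, -0.0]
ft_force: [0.1, -0.2, -1.1]
width: 25.3
grasp_force: 30.0
```

Run:
```python
from h import *
pose(); im=ctrl.get_image('wrist'); 
cal=ctrl.get_calibration('wrist')
for n in('tappet1','cup'):
  for d in ctrl.pinpoint(n,'wrist')[:6]: print(n,round(d['score'],2),np.round(d['uv']), at('wrist',d['uv'],{'tappet1':13,'cup':3}[n],cal)[:2].round(1))
print([proj('wrist',p,cal).round() for p in [(460,113.5,113)]])
# cup: top camera rim
for c in ('top',):
  ctrl.get_image(c)
  m=ctrl.outline_of('cup',c)[0]; print(m['score'],m['box'])
```

```text
t 14.85 tcp [459.5 113.6 105.1] theta -81.4 w 25.3 gf 30.0 F [ 0.1 -0.2 -1.1]
tappet1 0.98 [344. 232.] [451.   57.6]
tappet1 0.97 [528. 244.] [ 464.3 -152. ]
tappet1 0.85 [484. 241.] [461.1 -86.6]
tappet1 0.8 [280. 268.] [411.  105.9]
tappet1 0.78 [423. 251.] [443.9 -20.4]
cup 0.86 [ 76. 109.] [527.5 317.4]
[array([280., 260.])]
0.81 [94.9, 216.3, 146.1, 278.8]
```

Call:
apply_moves:
  targets:
    - {"tx": 0.009,"ty": 0.032,"tz": 0,"spin": 0}
    - {"tx": 0.022,"ty": 0.077,"tz": 0,"spin": 0}
    - {"tx": 0.035,"ty": 0.122,"tz": 0,"spin": 0}
    - {"tx": 0.047,"ty": 0.166,"tz": 0,"spin": 0}
    - {"tx": 0.0515,"ty": 0.1815,"tz": 0,"spin": 0}
    - {"tx": 0.0515,"ty": 0.1815,"tz": -0.02,"spin": 0}
    - {"tx": 0.0515,"ty": 0.1815,"tz": -0.04,"spin": 0}
    - {"tx": 0.0515,"ty": 0.1815,"tz": -0.04,"spin": 0}

```text
t: 15.9
ee_pos: [508.4, 293.4, 59.8]
orientation: [3.13, 0.237, -0.01]
ft_force: [-0.9, -0.5, -1.0]
width: 25.4
grasp_force: 30.0
```

Call:
apply_moves:
  targets:
    - {"tx": 0,"ty": 0,"tz": 0,"spin": 0}
    - {"tx": 0,"ty": 0,"tz": 0,"spin": 0}
    - {"tx": 0,"ty": 0,"tz": 0,"spin": 0}
    - {"tx": 0,"ty": 0,"tz": 0,"spin": 0}
    - {"tx": 0,"ty": 0,"tz": 0.02,"spin": 0}
    - {"tx": 0,"ty": 0,"tz": 0.045,"spin": 0}
    - {"tx": -0.012,"ty": -0.04,"tz": 0.045,"spin": 0}
    - {"tx": -0.024,"ty": -0.08,"tz": 0.045,"spin": 0}
  gripper: 0

```text
t: 16.7
ee_pos: [487.7, 215.2, 110.1]
orientation: [-3.131, -0.24, -0.005]
ft_force: [-0.2, -1.0, -0.5]
width: 43.9
grasp_force: 0.0
```

Call:
apply_moves:
  targets:
    - {"tx": -0.01,"ty": -0.042,"tz": 0,"spin": 0}
    - {"tx": -0.02,"ty": -0.084,"tz": 0,"spin": 0}
    - {"tx": -0.03,"ty": -0.126,"tz": 0,"spin": 0}
    - {"tx": -0.0365,"ty": -0.159,"tz": 0,"spin": 0}
    - {"tx": -0.0365,"ty": -0.159,"tz": -0.02,"spin": 0}
    - {"tx": -0.0365,"ty": -0.159,"tz": -0.02,"spin": 0}
    - {"tx": -0.0365,"ty": -0.159,"tz": -0.02,"spin": 0}
    - {"tx": -0.0365,"ty": -0.159,"tz": -0.02,"spin": 0}

```text
t: 17.5
ee_pos: [451.2, 56.7, 89.3]
orientation: [-3.132, -0.238, -0.002]
ft_force: [-0.4, 0.7, -0.0]
width: 44.3
grasp_force: 0.0
```

Run:
```python
from h import *
pose(); shot('wrist','w3'); find('wrist',['tappet1']);shot('top','t3'); find('top',['tappet1','cup'])
```

```text
t 17.5 tcp [451.2  56.7  89.3] theta -81.3 w 44.3 gf 0.0 F [-0.4  0.7 -0. ]
tappet1 wrist 0.96 [504.1 233.3] [ 464.9 -151.3]
tappet1 wrist 0.91 [443.5 229.9] [459.4 -81.6]
tappet1 wrist 0.62 [272.1 155.2] [495.9  69.1]
tappet1 wrist 0.58 [ 19.9 118. ] [505.8 308.4]
tappet1 top 0.68 [131.7 265.4] [504.6 285.1]
tappet1 top 0.62 [324.  279.3] [ 460.6 -149. ]
tappet1 top 0.54 [293.1 277.5] [466.7 -78.9]
tappet1 top 0.49 [230.3 262.5] [504.7  62.5]
cup top 0.85 [121.7 256.3] [525.9 310.5]
```

View pics/w3.png

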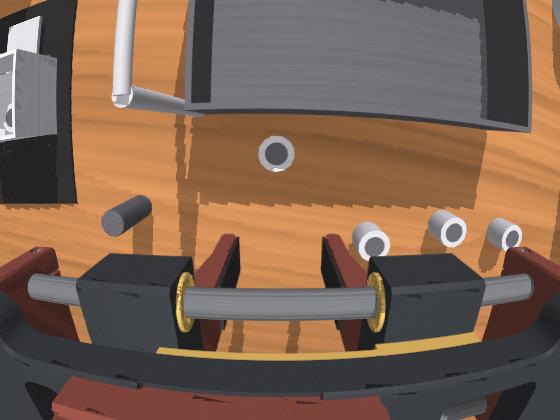

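Call:
apply_moves:
  targets:
    - {"tx": 0.015,"ty": 0.004,"tz": 0,"spin": 7}
    - {"tx": 0.03,"ty": 0.008,"tz": 0,"spin": 14}
    - {"tx": 0.0455,"ty": 0.011,"tz": 0,"spin": 20}
    - {"tx": 0.0455,"ty": 0.011,"tz": 0,"spin": 20}
    - {"tx": 0.0455,"ty": 0.011,"tz": 0,"spin": 20}
    - {"tx": 0.0455,"ty": 0.011,"tz": 0,"spin": 20}
    - {"tx": 0.0455,"ty": 0.011,"tz": 0,"spin": 20}
    - {"tx": 0.0455,"ty": 0.011,"tz": 0,"spin": 20}
  gripper: 0.1

```text
t: 18.55
ee_pos: [495.5, 67.0, 88.7]
orientation: [-3.044, -0.776, 0.001]
ft_force: [0.7, -1.1, 0.4]
width: 39.4
grasp_force: 0.0
```

Run:
```python
from h import *
pose(); shot('wrist','w4'); find('wrist',['tappet1']);cal=ctrl.get_calibration('wrist')
for m in ctrl.outline_of('tappet1','wrist')[:4]: print(round(m['score'],2),np.round(m['box']))
print(proj('wrist',(497,68,13),cal),proj('wrist',(497,68,26),cal))
```

```text
t 18.55 tcp [495.5  67.   88.7] theta -61.4 w 39.4 gf 0.0 F [ 0.7 -1.1  0.4]
tappet1 wrist 0.72 [279.6 216.1] [495.4  67. ]
tappet1 wrist 0.65 [45.8 81.4] [503.3 304.3]
tappet1 wrist 0.46 [337.6 311.6] [444.3 -17.5]
0.78 [25. 64. 42. 96.]
0.65 [263. 197. 300. 235.]
0.64 [17.  0. 98. 89.]
0.52 [325. 319. 334. 332.]
[279.3716127  213.87012396] [279.31778693 218.50208355]
```

View pics/w4.png

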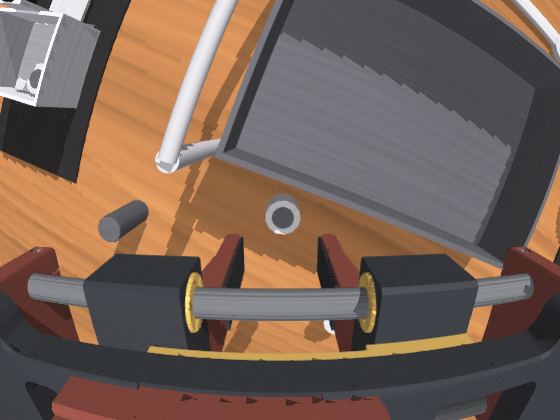

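Call:
apply_moves:
  targets:
    - {"tx": 0.0005,"ty": 0.0005,"tz": -0.03,"spin": 0}
    - {"tx": 0.0005,"ty": 0.0005,"tz": -0.06,"spin": 0}
    - {"tx": 0.0005,"ty": 0.0005,"tz": -0.078,"spin": 0}
    - {"tx": 0.0005,"ty": 0.0005,"tz": -0.084,"spin": 0}
    - {"tx": 0.0005,"ty": 0.0005,"tz": -0.084,"spin": 0}
    - {"tx": 0.0005,"ty": 0.0005,"tz": -0.084,"spin": 0}
    - {"tx": 0.0005,"ty": 0.0005,"tz": -0.084,"spin": 0}
    - {"tx": 0.0005,"ty": 0.0005,"tz": -0.084,"spin": 0}

```text
t: 19.5
ee_pos: [497.2, 67.7, 5.6]
orientation: [3.044, 0.777, 0.003]
ft_force: [0.1, -1.1, 0.6]
width: 39.7
grasp_force: 0.0
```

Call:
apply_moves:
  targets:
    - {"tx": 0,"ty": 0,"tz": 0,"spin": 0}
    - {"tx": 0,"ty": 0,"tz": 0,"spin": 0}
    - {"tx": 0,"ty": 0,"tz": 0,"spin": 0}
    - {"tx": 0,"ty": 0,"tz": 0,"spin": 0}
    - {"tx": 0,"ty": 0,"tz": 0.02,"spin": 0}
    - {"tx": -0.01,"ty": 0,"tz": 0.06,"spin": 0}
    - {"tx": -0.03,"ty": 0,"tz": 0.1,"spin": -5}
    - {"tx": -0.04,"ty": 0.01,"tz": 0.125,"spin": -12}
  gripper: 1

```text
t: 20.3
ee_pos: [455.5, 77.1, 131.4]
orientation: [3.11, 0.447, 0.0]
ft_force: [1.4, -0.6, -0.4]
width: 25.1
grasp_force: 30.0
```

Call:
apply_moves:
  targets:
    - {"tx": 0.006,"ty": 0.04,"tz": 0,"spin": -8}
    - {"tx": 0.014,"ty": 0.085,"tz": 0,"spin": -8}
    - {"tx": 0.022,"ty": 0.13,"tz": 0,"spin": -8}
    - {"tx": 0.03,"ty": 0.175,"tz": 0,"spin": -8}
    - {"tx": 0.04,"ty": 0.22,"tz": 0,"spin": -8}
    - {"tx": 0.051,"ty": 0.254,"tz": -0.01,"spin": -8}
    - {"tx": 0.051,"ty": 0.254,"tz": -0.04,"spin": -8}
    - {"tx": 0.051,"ty": 0.254,"tz": -0.06,"spin": -8}

```text
t: 21.1
ee_pos: [506.9, 332.7, 68.0]
orientation: [3.132, 0.24, -0.001]
ft_force: [0.1, -0.3, -0.7]
width: 25.4
grasp_force: 30.0
```

Call:
apply_moves:
  targets:
    - {"tx": 0,"ty": 0,"tz": 0,"spin": 0}
    - {"tx": 0,"ty": 0,"tz": 0,"spin": 0}
    - {"tx": 0,"ty": 0,"tz": 0,"spin": 0}
    - {"tx": 0,"ty": 0,"tz": 0,"spin": 0}
    - {"tx": 0,"ty": 0,"tz": 0.03,"spin": 0}
    - {"tx": 0,"ty": -0.01,"tz": 0.055,"spin": 0}
    - {"tx": -0.012,"ty": -0.055,"tz": 0.055,"spin": 0}
    - {"tx": -0.024,"ty": -0.1,"tz": 0.055,"spin": 0}
  gripper: 0

```text
t: 21.9
ee_pos: [484.5, 231.5, 126.7]
orientation: [-3.131, -0.239, -0.007]
ft_force: [1.3, -1.3, -1.0]
width: 44.0
grasp_force: 0.0
```

Call:
apply_moves:
  targets:
    - {"tx": -0.01,"ty": -0.045,"tz": 0,"spin": 0}
    - {"tx": -0.02,"ty": -0.09,"tz": 0,"spin": 0}
    - {"tx": -0.03,"ty": -0.135,"tz": 0,"spin": 0}
    - {"tx": -0.039,"ty": -0.18,"tz": 0,"spin": 0}
    - {"tx": -0.039,"ty": -0.225,"tz": -0.01,"spin": 0}
    - {"tx": -0.039,"ty": -0.246,"tz": -0.035,"spin": 0}
    - {"tx": -0.039,"ty": -0.246,"tz": -0.035,"spin": 0}
    - {"tx": -0.039,"ty": -0.246,"tz": -0.035,"spin": 0}

```text
t: 22.7
ee_pos: [444.7, -14.6, 90.2]
orientation: [-3.133, -0.234, -0.0]
ft_force: [0.4, -0.2, -0.3]
width: 43.5
grasp_force: 0.0
```

Run:
```python
from h import *
pose(); shot('wrist','w5'); find('wrist',['tappet1']);cal=ctrl.get_calibration('wrist')
for m in ctrl.outline_of('tappet1','wrist')[:4]: print(round(m['score'],2),np.round(m['box']))
```

```text
t 22.7 tcp [444.7 -14.6  90.2] theta -81.5 w 43.5 gf 0.0 F [ 0.4 -0.2 -0.3]
tappet1 wrist 0.92 [284.1 218.5] [443.3 -17.8]
tappet1 wrist 0.71 [367.8 205.5] [463.2 -80.6]
tappet1 wrist 0.59 [443.9 212.8] [ 467.4 -149.1]
0.75 [267. 198. 300. 242.]
0.67 [353. 190. 394. 227.]
0.57 [ 32. 178.  81. 209.]
0.56 [424. 200. 468. 234.]
```

Call:
apply_moves:
  targets:
    - {"tx": -0.001,"ty": -0.003,"tz": -0.03,"spin": 0}
    - {"tx": -0.001,"ty": -0.003,"tz": -0.06,"spin": 0}
    - {"tx": -0.001,"ty": -0.003,"tz": -0.08,"spin": 0}
    - {"tx": -0.001,"ty": -0.003,"tz": -0.086,"spin": 0}
    - {"tx": -0.001,"ty": -0.003,"tz": -0.086,"spin": 0}
    - {"tx": -0.001,"ty": -0.003,"tz": -0.086,"spin": 0}
    - {"tx": -0.001,"ty": -0.003,"tz": -0.086,"spin": 0}
    - {"tx": -0.001,"ty": -0.003,"tz": -0.086,"spin": 0}

```text
t: 23.65
ee_pos: [444.2, -17.4, 4.6]
orientation: [3.132, 0.237, 0.003]
ft_force: [-0.4, 0.4, -0.1]
width: 43.7
grasp_force: 0.0
```

Call:
apply_moves:
  targets:
    - {"tx": 0,"ty": 0,"tz": 0,"spin": 0}
    - {"tx": 0,"ty": 0,"tz": 0,"spin": 0}
    - {"tx": 0,"ty": 0,"tz": 0,"spin": 0}
    - {"tx": 0,"ty": 0,"tz": 0,"spin": 0}
    - {"tx": 0,"ty": 0,"tz": 0.03,"spin": 0}
    - {"tx": 0,"ty": 0,"tz": 0.075,"spin": 0}
    - {"tx": 0,"ty": 0.02,"tz": 0.12,"spin": 0}
    - {"tx": 0.005,"ty": 0.05,"tz": 0.13,"spin": 0}
  gripper: 1

```text
t: 24.45
ee_pos: [450.5, 32.4, 137.6]
orientation: [3.133, 0.233, 0.01]
ft_force: [-0.2, -0.7, -0.6]
width: 25.6
grasp_force: 30.0
```

Call:
apply_moves:
  targets:
    - {"tx": 0.006,"ty": 0.045,"tz": 0,"spin": 0}
    - {"tx": 0.012,"ty": 0.09,"tz": 0,"spin": 0}
    - {"tx": 0.02,"ty": 0.135,"tz": 0,"spin": 0}
    - {"tx": 0.03,"ty": 0.18,"tz": 0,"spin": 0}
    - {"tx": 0.045,"ty": 0.225,"tz": 0,"spin": 0}
    - {"tx": 0.065,"ty": 0.265,"tz": 0,"spin": 0}
    - {"tx": 0.0855,"ty": 0.3,"tz": -0.005,"spin": 0}
    - {"tx": 0.0855,"ty": 0.3,"tz": -0.04,"spin": 0}

```text
t: 25.25
ee_pos: [539.4, 338.9, 97.0]
orientation: [-3.126, -0.241, -0.017]
ft_force: [1.0, -0.8, -0.1]
width: 25.5
grasp_force: 30.0
```

Call:
apply_moves:
  targets:
    - {"tx": 0,"ty": 0,"tz": -0.02,"spin": 0}
    - {"tx": 0,"ty": 0,"tz": -0.03,"spin": 0}
    - {"tx": 0,"ty": 0,"tz": -0.03,"spin": 0}
    - {"tx": 0,"ty": 0,"tz": -0.03,"spin": 0}
    - {"tx": 0,"ty": 0,"tz": -0.03,"spin": 0}
    - {"tx": 0,"ty": 0,"tz": -0.03,"spin": 0}
    - {"tx": 0,"ty": 0,"tz": -0.03,"spin": 0}
    - {"tx": 0,"ty": 0,"tz": -0.03,"spin": 0}

```text
t: 26.05
ee_pos: [534.3, 332.7, 64.3]
orientation: [-3.132, -0.237, -0.001]
ft_force: [-0.1, -0.0, -0.5]
width: 25.4
grasp_force: 30.0
```

Call:
apply_moves:
  targets:
    - {"tx": 0,"ty": 0,"tz": 0,"spin": 0}
    - {"tx": 0,"ty": 0,"tz": 0,"spin": 0}
    - {"tx": 0,"ty": 0,"tz": 0,"spin": 0}
    - {"tx": 0,"ty": 0,"tz": 0,"spin": 0}
    - {"tx": 0,"ty": 0,"tz": 0.03,"spin": 0}
    - {"tx": -0.01,"ty": -0.01,"tz": 0.065,"spin": 0}
    - {"tx": -0.03,"ty": -0.05,"tz": 0.065,"spin": 0}
    - {"tx": -0.05,"ty": -0.09,"tz": 0.065,"spin": 0}
  gripper: 0

```text
t: 26.85
ee_pos: [484.3, 242.6, 129.9]
orientation: [-3.131, -0.239, -0.005]
ft_force: [0.1, -0.3, -0.7]
width: 43.9
grasp_force: 0.0
```

Call:
apply_moves:
  targets:
    - {"tx": -0.015,"ty": -0.045,"tz": 0,"spin": 0}
    - {"tx": -0.024,"ty": -0.09,"tz": 0,"spin": 0}
    - {"tx": -0.024,"ty": -0.135,"tz": 0,"spin": 0}
    - {"tx": -0.024,"ty": -0.18,"tz": 0,"spin": 0}
    - {"tx": -0.024,"ty": -0.225,"tz": -0.01,"spin": 0}
    - {"tx": -0.024,"ty": -0.27,"tz": -0.02,"spin": 0}
    - {"tx": -0.022,"ty": -0.305,"tz": -0.03,"spin": 0}
    - {"tx": -0.021,"ty": -0.324,"tz": -0.04,"spin": 0}

```text
t: 27.65
ee_pos: [463.3, -84.0, 88.6]
orientation: [3.132, 0.233, 0.001]
ft_force: [0.7, -0.1, 0.6]
width: 43.7
grasp_force: 0.0
```

Run:
```python
from h import *
pose(); shot('wrist','w6'); find('wrist',['tappet1']);cal=ctrl.get_calibration('wrist')
shot('top','t6'); find('top',['tappet1'])
```

```text
t 27.65 tcp [463.3 -84.   88.6] theta -81.5 w 43.7 gf 0.0 F [ 0.7 -0.1  0.6]
tappet1 wrist 0.97 [280.3 219.5] [460.6 -85.9]
tappet1 wrist 0.84 [364.8 227.7] [ 463.5 -152. ]
tappet1 top 0.7 [183.3 216.5] [612.3 167.1]
tappet1 top 0.66 [406.7 244. ] [ 535.2 -341. ]
tappet1 top 0.57 [130.6 262.5] [511.2 287.5]
tappet1 top 0.57 [110.4 266. ] [504.6 333. ]
tappet1 top 0.42 [106.9 251.7] [537.1 340.7]
```

Call:
apply_moves:
  targets:
    - {"tx": -0.002,"ty": -0.002,"tz": -0.03,"spin": 0}
    - {"tx": -0.002,"ty": -0.002,"tz": -0.06,"spin": 0}
    - {"tx": -0.002,"ty": -0.002,"tz": -0.08,"spin": 0}
    - {"tx": -0.002,"ty": -0.002,"tz": -0.085,"spin": 0}
    - {"tx": -0.002,"ty": -0.002,"tz": -0.085,"spin": 0}
    - {"tx": -0.002,"ty": -0.002,"tz": -0.085,"spin": 0}
    - {"tx": -0.002,"ty": -0.002,"tz": -0.085,"spin": 0}
    - {"tx": -0.002,"ty": -0.002,"tz": -0.085,"spin": 0}

```text
t: 28.65
ee_pos: [461.8, -83.4, 4.6]
orientation: [3.132, 0.237, 0.003]
ft_force: [0.2, -0.0, 0.5]
width: 43.8
grasp_force: 0.0
```

Call:
apply_moves:
  targets:
    - {"tx": 0,"ty": 0,"tz": 0,"spin": 0}
    - {"tx": 0,"ty": 0,"tz": 0,"spin": 0}
    - {"tx": 0,"ty": 0,"tz": 0,"spin": 0}
    - {"tx": 0,"ty": 0,"tz": 0,"spin": 0}
    - {"tx": 0,"ty": 0,"tz": 0.03,"spin": 0}
    - {"tx": -0.002,"ty": 0.01,"tz": 0.075,"spin": 0}
    - {"tx": -0.004,"ty": 0.045,"tz": 0.11,"spin": 0}
    - {"tx": -0.005,"ty": 0.09,"tz": 0.13,"spin": 0}
  gripper: 1

```text
t: 29.45
ee_pos: [457.1, 6.6, 136.2]
orientation: [3.133, 0.232, 0.005]
ft_force: [1.0, -0.2, -0.4]
width: 25.3
grasp_force: 30.0
```

Call:
apply_moves:
  targets:
    - {"tx": 0.002,"ty": 0.045,"tz": 0,"spin": 0}
    - {"tx": 0.004,"ty": 0.09,"tz": 0,"spin": 0}
    - {"tx": 0.006,"ty": 0.135,"tz": 0,"spin": 0}
    - {"tx": 0.015,"ty": 0.18,"tz": 0,"spin": 0}
    - {"tx": 0.035,"ty": 0.22,"tz": 0,"spin": 0}
    - {"tx": 0.06,"ty": 0.255,"tz": 0,"spin": 0}
    - {"tx": 0.078,"ty": 0.28,"tz": -0.005,"spin": 0}
    - {"tx": 0.0845,"ty": 0.295,"tz": -0.03,"spin": 0}

```text
t: 30.25
ee_pos: [544.1, 305.0, 105.6]
orientation: [-3.13, -0.238, -0.01]
ft_force: [0.3, -0.2, 0.4]
width: 25.5
grasp_force: 30.0
```

Call:
apply_moves:
  targets:
    - {"tx": 0,"ty": 0,"tz": -0.02,"spin": 0}
    - {"tx": 0,"ty": 0,"tz": -0.04,"spin": 0}
    - {"tx": 0,"ty": 0,"tz": -0.04,"spin": 0}
    - {"tx": 0,"ty": 0,"tz": -0.04,"spin": 0}
    - {"tx": 0,"ty": 0,"tz": -0.04,"spin": 0}
    - {"tx": 0,"ty": 0,"tz": -0.04,"spin": 0}
    - {"tx": 0,"ty": 0,"tz": -0.04,"spin": 0}
    - {"tx": 0,"ty": 0,"tz": -0.04,"spin": 0}

```text
t: 31.05
ee_pos: [540.9, 301.7, 64.4]
orientation: [-3.132, -0.237, -0.001]
ft_force: [-0.6, 0.0, 0.0]
width: 25.5
grasp_force: 30.0
```

Call:
apply_moves:
  targets:
    - {"tx": 0,"ty": 0,"tz": 0,"spin": 0}
    - {"tx": 0,"ty": 0,"tz": 0,"spin": 0}
    - {"tx": 0,"ty": 0,"tz": 0,"spin": 0}
    - {"tx": 0,"ty": 0,"tz": 0,"spin": 0}
    - {"tx": 0,"ty": 0,"tz": 0.03,"spin": 0}
    - {"tx": -0.01,"ty": -0.01,"tz": 0.065,"spin": 0}
    - {"tx": -0.03,"ty": -0.045,"tz": 0.065,"spin": 0}
    - {"tx": -0.055,"ty": -0.08,"tz": 0.065,"spin": 0}
  gripper: 0

```text
t: 31.85
ee_pos: [486.4, 221.6, 129.9]
orientation: [-3.131, -0.239, -0.006]
ft_force: [0.2, -0.2, -0.5]
width: 44.1
grasp_force: 0.0
```

Call:
apply_moves:
  targets:
    - {"tx": -0.015,"ty": -0.045,"tz": 0,"spin": 0}
    - {"tx": -0.024,"ty": -0.09,"tz": 0,"spin": 0}
    - {"tx": -0.024,"ty": -0.135,"tz": 0,"spin": 0}
    - {"tx": -0.024,"ty": -0.18,"tz": 0,"spin": 0}
    - {"tx": -0.024,"ty": -0.225,"tz": -0.01,"spin": 0}
    - {"tx": -0.024,"ty": -0.27,"tz": -0.02,"spin": 0}
    - {"tx": -0.022,"ty": -0.315,"tz": -0.03,"spin": 0}
    - {"tx": -0.021,"ty": -0.36,"tz": -0.04,"spin": 0}

```text
t: 32.65
ee_pos: [464.6, -140.4, 88.5]
orientation: [3.132, 0.237, 0.001]
ft_force: [0.5, 0.4, 0.3]
width: 43.5
grasp_force: 0.0
```

Run:
```python
from h import *
pose(); shot('wrist','w7'); find('wrist',['tappet1']);cal=ctrl.get_calibration('wrist')
shot('top','t7'); find('top',['tappet1'])
```

```text
t 32.65 tcp [ 464.6 -140.4   88.5] theta -81.4 w 43.5 gf 0.0 F [0.5 0.4 0.3]
tappet1 wrist 0.84 [291.1 215.1] [ 467.3 -154. ]
tappet1 top 0.58 [122.5 244.8] [551.7 305.4]
tappet1 top 0.57 [108.7 254.1] [531.6 336.7]
tappet1 top 0.49 [129.5 260.4] [516. 290.]
tappet1 top 0.48 [411.4 254.4] [ 511.2 -350.7]
tappet1 top 0.47 [114.1 265.3] [506.  324.7]
```

Call:
apply_moves:
  targets:
    - {"tx": 0.0025,"ty": -0.013,"tz": -0.02,"spin": 0}
    - {"tx": 0.0025,"ty": -0.0135,"tz": -0.05,"spin": 0}
    - {"tx": 0.0025,"ty": -0.0135,"tz": -0.075,"spin": 0}
    - {"tx": 0.0025,"ty": -0.0135,"tz": -0.085,"spin": 0}
    - {"tx": 0.0025,"ty": -0.0135,"tz": -0.085,"spin": 0}
    - {"tx": 0.0025,"ty": -0.0135,"tz": -0.085,"spin": 0}
    - {"tx": 0.0025,"ty": -0.0135,"tz": -0.085,"spin": 0}
    - {"tx": 0.0025,"ty": -0.0135,"tz": -0.085,"spin": 0}

```text
t: 33.65
ee_pos: [467.8, -152.0, 4.7]
orientation: [3.132, 0.237, 0.003]
ft_force: [-0.5, 0.3, -0.5]
width: 44.1
grasp_force: 0.0
```

Call:
apply_moves:
  targets:
    - {"tx": 0,"ty": 0,"tz": 0,"spin": 0}
    - {"tx": 0,"ty": 0,"tz": 0,"spin": 0}
    - {"tx": 0,"ty": 0,"tz": 0,"spin": 0}
    - {"tx": 0,"ty": 0,"tz": 0,"spin": 0}
    - {"tx": 0,"ty": 0,"tz": 0.03,"spin": 0}
    - {"tx": -0.002,"ty": 0.01,"tz": 0.075,"spin": 0}
    - {"tx": -0.004,"ty": 0.045,"tz": 0.11,"spin": 0}
    - {"tx": -0.005,"ty": 0.09,"tz": 0.13,"spin": 0}
  gripper: 1

```text
t: 34.45
ee_pos: [463.2, -62.1, 136.2]
orientation: [3.132, 0.232, 0.006]
ft_force: [1.3, 0.6, 0.1]
width: 25.3
grasp_force: 30.0
```

Call:
apply_moves:
  targets:
    - {"tx": 0,"ty": 0.045,"tz": 0,"spin": 0}
    - {"tx": 0,"ty": 0.09,"tz": 0,"spin": 0}
    - {"tx": 0,"ty": 0.135,"tz": 0,"spin": 0}
    - {"tx": 0,"ty": 0.18,"tz": 0,"spin": 0}
    - {"tx": 0.005,"ty": 0.225,"tz": 0,"spin": 0}
    - {"tx": 0.02,"ty": 0.265,"tz": 0,"spin": 0}
    - {"tx": 0.035,"ty": 0.3,"tz": 0,"spin": 0}
    - {"tx": 0.045,"ty": 0.335,"tz": 0,"spin": 0}

```text
t: 35.25
ee_pos: [507.5, 274.9, 133.5]
orientation: [3.133, 0.238, 0.0]
ft_force: [0.9, 0.1, -0.2]
width: 25.6
grasp_force: 30.0
```

Call:
apply_moves:
  targets:
    - {"tx": 0.01,"ty": 0.03,"tz": 0,"spin": 0}
    - {"tx": 0.0155,"ty": 0.044,"tz": -0.01,"spin": 0}
    - {"tx": 0.0155,"ty": 0.044,"tz": -0.03,"spin": 0}
    - {"tx": 0.0155,"ty": 0.044,"tz": -0.05,"spin": 0}
    - {"tx": 0.0155,"ty": 0.044,"tz": -0.062,"spin": 0}
    - {"tx": 0.0155,"ty": 0.044,"tz": -0.065,"spin": 0}
    - {"tx": 0.0155,"ty": 0.044,"tz": -0.065,"spin": 0}
    - {"tx": 0.0155,"ty": 0.044,"tz": -0.065,"spin": 0}

```text
t: 36.05
ee_pos: [523.1, 317.1, 69.3]
orientation: [-3.132, -0.236, -0.001]
ft_force: [0.5, 1.3, -0.8]
width: 25.6
grasp_force: 30.0
```

Call:
apply_moves:
  targets:
    - {"tx": 0,"ty": 0,"tz": 0,"spin": 0}
    - {"tx": 0,"ty": 0,"tz": 0,"spin": 0}
    - {"tx": 0,"ty": 0,"tz": 0,"spin": 0}
    - {"tx": 0,"ty": 0,"tz": 0,"spin": 0}
    - {"tx": 0,"ty": 0,"tz": 0.02,"spin": 0}
    - {"tx": 0,"ty": 0,"tz": 0.06,"spin": 0}
    - {"tx": 0,"ty": 0,"tz": 0.1,"spin": 0}
    - {"tx": 0,"ty": 0,"tz": 0.14,"spin": 0}
  gripper: -0.3

```text
t: 36.85
ee_pos: [522.2, 317.0, 210.1]
orientation: [3.132, 0.237, -0.001]
ft_force: [0.7, 0.6, 0.9]
width: 57.3
grasp_force: 0.0
```

Run:
```python
from h import *
pose(); shot('wrist','w8'); find('wrist',['tappet1','cup','cup_handle']);find('wrist',['cup'])
```

```text
t 36.85 tcp [522.2 317.  210.1] theta -81.3 w 57.3 gf 0.0 F [0.7 0.6 0.9]
tappet1 wrist 0.97 [267.9 177.7] [535.3 334.9]
tappet1 wrist 0.81 [267.1 207. ] [501.3 330.9]
tappet1 wrist 0.79 [299.1 209.5] [503.9 293.8]
tappet1 wrist 0.79 [293.9 177. ] [540.6 305.8]
tappet1 wrist 0.61 [282.1 193.9] [519.2 316.1]
cup wrist 0.73 [383.6 265.5] [444.4 170.8]
cup wrist 0.59 [283.  188.5] [523.9 315.7]
cup_handle wrist 0.89 [282.6 134.4] [586.8 326. ]
cup wrist 0.73 [383.6 265.5] [442.8 171.2]
cup wrist 0.59 [283.  188.5] [521.1 313.6]
```

View pics/w8.png

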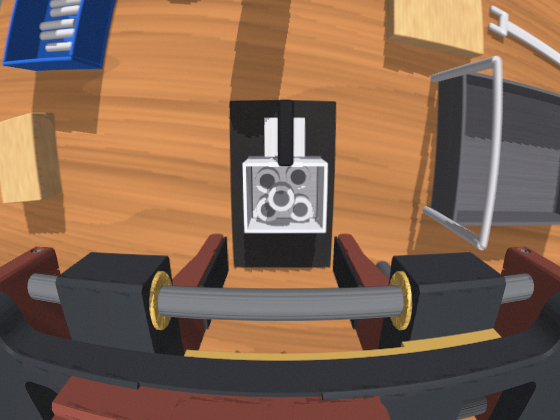

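Run:
```python
from h import *
for z,c in((59,[(247,159),(327,158),(327,231),(243,232)]),(3,[(230,101),(336,101),(332,268),(232,268)]),(91,[(279,101),(293,101),(294,164),(279,164)])):
    P=np.array([at('wrist',u,z)[:2] for u in c]); print(np.round(P,1).tolist(),'mean',P.mean(0).round(1),'len',[round(np.linalg.norm(P[i]-P[i-1]),1) for i in range(4)],'ang',[round(np.degrees(np.arctan2(*(P[i]-P[j])[::-1])),1) for i,j in((1,0),(2,3),(0,3),(1,2))])
```

```text
[[553.6, 353.5], [566.3, 277.5], [493.8, 264.2], [480.1, 348.1]] mean [523.5 310.8] len [np.float64(73.7), np.float64(77.0), np.float64(73.7), np.float64(85.0)] ang [np.float64(-80.5), np.float64(-80.7), np.float64(4.2), np.float64(10.4)]
[[610.7, 386.9], [628.8, 269.1], [430.4, 237.3], [411.9, 360.4]] mean [520.4 313.4] len [np.float64(200.6), np.float64(119.1), np.float64(200.9), np.float64(124.4)] ang [np.float64(-81.3), np.float64(-81.4), np.float64(7.6), np.float64(9.1)]
[[610.4, 330.8], [612.2, 319.1], [558.6, 309.9], [556.7, 322.7]] mean [584.5 320.6] len [np.float64(54.3), np.float64(11.9), np.float64(54.4), np.float64(12.9)] ang [np.float64(-81.2), np.float64(-81.3), np.float64(8.6), np.float64(9.7)]
```

Call:
apply_moves:
  targets:
    - {"tx": 0.03,"ty": 0.002,"tz": 0,"spin": 0}
    - {"tx": 0.0625,"ty": 0.0045,"tz": -0.01,"spin": 0}
    - {"tx": 0.0625,"ty": 0.0045,"tz": -0.05,"spin": 0}
    - {"tx": 0.0625,"ty": 0.0045,"tz": -0.09,"spin": 0}
    - {"tx": 0.0625,"ty": 0.0045,"tz": -0.125,"spin": 0}
    - {"tx": 0.0625,"ty": 0.0045,"tz": -0.145,"spin": 0}
    - {"tx": 0.0625,"ty": 0.0045,"tz": -0.154,"spin": 0}
    - {"tx": 0.0625,"ty": 0.0045,"tz": -0.154,"spin": 0}

```text
t: 37.9
ee_pos: [583.4, 320.8, 52.0]
orientation: [3.131, 0.237, -0.007]
ft_force: [0.3, -0.1, 0.2]
width: 56.7
grasp_force: 0.0
```

Call:
apply_moves:
  targets:
    - {"tx": 0,"ty": 0,"tz": 0,"spin": 0}
    - {"tx": 0,"ty": 0,"tz": 0,"spin": 0}
    - {"tx": 0,"ty": 0,"tz": 0,"spin": 0}
    - {"tx": 0,"ty": 0,"tz": 0,"spin": 0}
    - {"tx": 0,"ty": 0,"tz": 0,"spin": 0}
    - {"tx": 0,"ty": 0,"tz": 0,"spin": 0}
    - {"tx": 0,"ty": 0,"tz": 0,"spin": 0}
    - {"tx": 0,"ty": 0,"tz": 0,"spin": 0}
  gripper: 1

```text
t: 38.7
ee_pos: [585.3, 321.8, 55.1]
orientation: [-3.132, -0.237, -0.001]
ft_force: [-0.6, 0.2, 3.4]
width: 13.9
grasp_force: 30.0
```

Call:
apply_moves:
  targets:
    - {"tx": 0,"ty": 0,"tz": 0,"spin": 0}
    - {"tx": 0,"ty": 0,"tz": 0.003,"spin": 0}
    - {"tx": 0,"ty": 0,"tz": 0.008,"spin": 0}
    - {"tx": 0,"ty": 0,"tz": 0.015,"spin": 0}
    - {"tx": 0,"ty": 0,"tz": 0.023,"spin": 0}
    - {"tx": 0,"ty": 0,"tz": 0.03,"spin": 0}
    - {"tx": 0,"ty": 0,"tz": 0.035,"spin": 0}
    - {"tx": 0,"ty": 0,"tz": 0.04,"spin": 0}

```text
t: 39.5
ee_pos: [585.2, 321.6, 95.4]
orientation: [-3.133, -0.237, -0.001]
ft_force: [-0.1, -0.3, -4.4]
width: 13.9
grasp_force: 30.0
```

Run:
```python
from h import *
pose(); shot('top','t9'); find('top',['trip_bar','basket','cup'])
shot('side','s9'); find('side',['trip_bar','cup','basket'])
for n in('trip_bar','basket'):
  print(n,tri(ctrl.pinpoint(n,'top')[0]['uv'],ctrl.pinpoint(n,'side')[0]['uv']))
```

```text
t 39.5 tcp [585.2 321.6  95.4] theta -81.4 w 13.9 gf 30.0 F [-0.1 -0.3 -4.4]
trip_bar top 0.72 [185.2 215. ] [604.7 141.2]
basket top 0.8 [248.7 212.9] [617.6  18.7]
cup top 0.76 [115.1 257.6] [523.3 325.5]
trip_bar side 0.67 [250.6 264.6] [605.9 144.7]
trip_bar side 0.67 [292.2 369.4] [500.5 360.1]
cup side 0.64 [280.5 382.1] [528.3 271. ]
cup side 0.6 [271.5 368. ] [548. 245.]
basket side 0.91 [258.6 279.2] [619.8  12.3]
basket side 0.43 [274.  384.4] [538.1 275.1]
trip_bar (array([605.74596549, 141.73170549, 131.79981231]), np.float64(1.6964216219834318))
basket (array([617.84514954,  18.53799661,   4.93851175]), np.float64(1.3222941776497803))
```

View pics/s9.png

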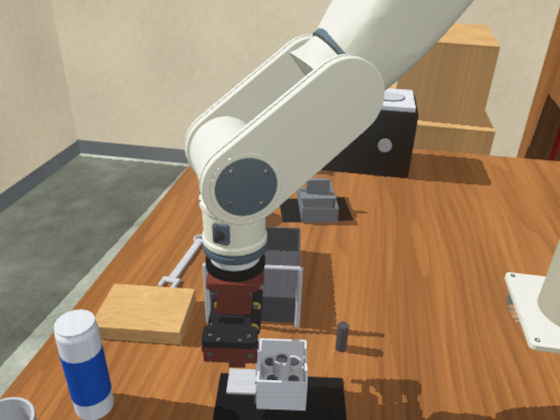

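```bash
python3 - <<'E'
from h import *
im=cv2.imread('pics/t0.png'); 
g=cv2.cvtColor(im,cv2.COLOR_BGR2HSV)
# bright low-sat pixels in rod region, fit line per row
pts=[]
for r in range(182,252):
    row=im[r,172:202].astype(float); s=row.min(1)
    w=np.clip(s-110,0,None)
    if w.sum()>0: pts.append((172+(w*np.arange(30)).sum()/w.sum(),r))
pts=np.array(pts); vx,vy,x0,y0=cv2.fitLine(pts.astype(np.float32),cv2.DIST_HUBER,0,.01,.01).ravel()
res=np.abs((pts-[x0,y0])@[-vy,vx]); print(len(pts),res.mean(),res.max())
f=lambda r:(x0+vx/vy*(r-y0),r)
a,b=at('top',f(177),130),at('top',f(256),130); print(a,b,np.linalg.norm(a-b),(a+b)/2,np.degrees(np.arctan2(*(a-b)[:2][::-1])))
E
python3 -c "
import cv2;a=cv2.imread('pics/t0.png')[160:275,165:315];cv2.imwrite('pics/c0.png',cv2.resize(a,None,fx=5,fy=5,interpolation=2))"
```

```text
70 0.05901245189427121 0.16554483275162443
[683.58152409 152.01287864 130.        ] [521.19233065 129.98308417 130.        ] 163.87666700976993 [602.38692737 140.9979814  130.        ] 7.725609381679799
```

View pics/c0.png

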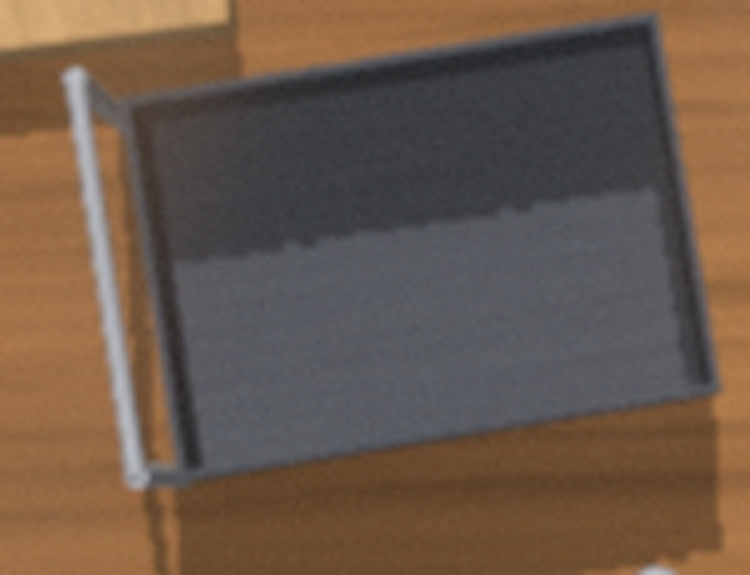

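Call:
apply_moves:
  targets:
    - {"tx": 0,"ty": 0,"tz": 0.008,"spin": 0}
    - {"tx": 0,"ty": 0,"tz": 0.022,"spin": 0}
    - {"tx": 0,"ty": 0,"tz": 0.04,"spin": 0}
    - {"tx": 0,"ty": 0,"tz": 0.06,"spin": 3}
    - {"tx": 0,"ty": 0,"tz": 0.08,"spin": 7}
    - {"tx": 0,"ty": -0.004,"tz": 0.1,"spin": 12}
    - {"tx": 0.001,"ty": -0.01,"tz": 0.117,"spin": 17}
    - {"tx": 0.002,"ty": -0.018,"tz": 0.127,"spin": 22}

```text
t: 40.9
ee_pos: [587.9, 304.1, 225.0]
orientation: [-3.027, -0.836, -0.006]
ft_force: [0.5, 0.2, -3.9]
width: 14.1
grasp_force: 30.0
```

Call:
apply_moves:
  targets:
    - {"tx": 0.001,"ty": -0.01,"tz": 0.003,"spin": 5}
    - {"tx": 0.002,"ty": -0.021,"tz": 0.003,"spin": 10}
    - {"tx": 0.003,"ty": -0.032,"tz": 0.003,"spin": 15}
    - {"tx": 0.004,"ty": -0.043,"tz": 0.003,"spin": 20}
    - {"tx": 0.005,"ty": -0.054,"tz": 0.003,"spin": 25}
    - {"tx": 0.006,"ty": -0.065,"tz": 0.003,"spin": 30}
    - {"tx": 0.007,"ty": -0.076,"tz": 0.003,"spin": 35}
    - {"tx": 0.008,"ty": -0.087,"tz": 0.003,"spin": 40}

```text
t: 41.7
ee_pos: [595.2, 216.3, 226.2]
orientation: [2.56, 1.821, 0.002]
ft_force: [1.1, -1.2, -3.8]
width: 13.8
grasp_force: 30.0
```

Call:
apply_moves:
  targets:
    - {"tx": 0.001,"ty": -0.011,"tz": 0,"spin": 5}
    - {"tx": 0.002,"ty": -0.021,"tz": 0,"spin": 10}
    - {"tx": 0.003,"ty": -0.031,"tz": 0,"spin": 15}
    - {"tx": 0.004,"ty": -0.041,"tz": 0,"spin": 20}
    - {"tx": 0.005,"ty": -0.05,"tz": 0,"spin": 24}
    - {"tx": 0.005,"ty": -0.057,"tz": 0,"spin": 26}
    - {"tx": 0.005,"ty": -0.061,"tz": 0,"spin": 27}
    - {"tx": 0.005,"ty": -0.061,"tz": 0,"spin": 27}

```text
t: 42.5
ee_pos: [600.2, 155.3, 225.6]
orientation: [2.069, 2.363, 0.001]
ft_force: [0.3, -0.0, -4.3]
width: 14.0
grasp_force: 30.0
```

```bash
python3 - <<'E'
from h import *
pose(); shot('wrist','w10'); find('wrist',['trip_bar','tab','cup','tappet1'])
shot('side','s10'); find('side',['tab','cup','trip_bar'])
print(np.vstack([shot('top','t10')]).shape)
E
cd pics; python3 -c "
import cv2,numpy as np
w=cv2.imread('w10.png');s=cv2.imread('s10.png')[150:420,150:400]
s=cv2.resize(s,(400,420));w=cv2.resize(w,(400,300));c=np.zeros((420,800,3),np.uint8);c[:300,:400]=w;c[:,400:]=s;cv2.imwrite('m10.png',c)"
```

```text
t 42.5 tcp [600.2 155.3 225.6] theta 7.6 w 14.0 gf 30.0 F [ 0.3 -0.  -4.3]
tappet1 wrist 0.76 [301.1 339.9] [657.9 -57.1]
tappet1 wrist 0.72 [271.7 342.1] [617.3 -66.2]
tab side 0.8 [253.  240.1] [ 660.8 -116.7]
tab side 0.27 [255.4 205.8] [ 690.3 -276. ]
cup side 0.64 [257.  226.1] [ 666.9 -188.4]
trip_bar side 0.79 [251.6 264.9] [604.1 145.2]
(420, 560, 3)
```

View pics/m10.png

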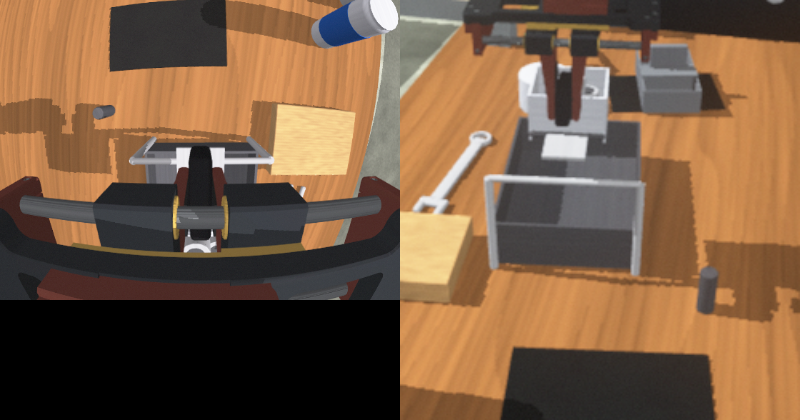

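Run:
```python
from h import *
im=cv2.imread('pics/w10.png'); 
L=[]
for c in list(range(195,240))+list(range(320,370)):
    col=im[212:236,c].astype(float).min(1); w=np.clip(col-130,0,None)
    if w.sum()>100: L.append((c,212+(w*np.arange(24)).sum()/w.sum()))
P=np.array([at('wrist',p,130)[:2] for p in L]); k=np.polyfit(P[:,0],P[:,1],1); print(len(L),k,np.degrees(np.arctan(k[0])),np.polyval(k,602.4),np.abs(np.polyval(k,P[:,0])-P[:,1]).max(), L[0],L[-1])
print(proj('side',(602.2,140.4,179)),proj('side',(602.4,141,134)))
m=ctrl.outline_of('tab','side')
for z in(179,): print(at('side',(253,240.1),z))
```

```text
95 [ 0.1316139  63.34130515] 7.4978260097136085 142.6255166139328 2.818222212712385 (195, np.float64(225.21397379912665)) (369, np.float64(224.84615384615384))
[253.21104995 241.60722589] [253.07465796 263.61959209]
[603.55535108 135.9859463  179.        ]
```

Call:
apply_moves:
  targets:
    - {"tx": 0,"ty": 0.001,"tz": -0.008,"spin": 0}
    - {"tx": 0,"ty": 0.001,"tz": -0.018,"spin": 0}
    - {"tx": 0,"ty": 0.001,"tz": -0.028,"spin": 0}
    - {"tx": 0,"ty": 0.001,"tz": -0.036,"spin": 0}
    - {"tx": 0,"ty": 0.001,"tz": -0.042,"spin": 0}
    - {"tx": 0,"ty": 0.001,"tz": -0.046,"spin": 0}
    - {"tx": 0,"ty": 0.001,"tz": -0.05,"spin": 0}
    - {"tx": 0,"ty": 0.001,"tz": -0.053,"spin": 0}

```text
t: 43.85
ee_pos: [600.4, 156.8, 172.0]
orientation: [2.068, 2.364, 0.001]
ft_force: [-1.3, 1.0, 2.5]
width: 13.7
grasp_force: 30.0
```

Call:
apply_moves:
  targets:
    - {"tx": 0,"ty": 0,"tz": -0.003,"spin": 0}
    - {"tx": 0,"ty": 0,"tz": -0.006,"spin": 0}
    - {"tx": 0,"ty": 0,"tz": -0.01,"spin": 0}
    - {"tx": 0,"ty": 0,"tz": -0.014,"spin": 0}
    - {"tx": 0,"ty": 0,"tz": -0.017,"spin": 0}
    - {"tx": 0,"ty": 0,"tz": -0.019,"spin": 0}
    - {"tx": 0,"ty": 0,"tz": -0.019,"spin": 0}
    - {"tx": 0,"ty": 0,"tz": -0.019,"spin": 0}

```text
t: 44.65
ee_pos: [600.1, 156.1, 152.2]
orientation: [2.068, 2.365, -0.001]
ft_force: [2.1, -5.3, -0.4]
width: 14.2
grasp_force: 30.0
```

```bash
python3 - <<'E'
from h import *
pose(); shot('side','s11');shot('top','t11'); find('top',['tappet1']); find('side',['tappet1'])
E
cd pics; python3 -c "
import cv2,numpy as np
w=cv2.imread('t11.png')[130:300,150:350];s=cv2.imread('s11.png')[150:350,170:340]
c=np.hstack([cv2.resize(w,(400,340)),cv2.resize(s,(400,470))[:340]]) if 0 else np.hstack([cv2.resize(w,(400,340)),cv2.resize(s,(289,340))]);cv2.imwrite('m11.png',c)"
```

```text
t 44.65 tcp [600.1 156.1 152.2] theta 7.7 w 14.2 gf 30.0 F [ 2.1 -5.3 -0.4]
tappet1 top 0.64 [237.6 240.8] [553.4  44.8]
tappet1 top 0.54 [231.8 225.3] [589.1  57.2]
tappet1 top 0.52 [271.4 224.4] [588.7 -33.1]
tappet1 top 0.47 [233.1 211.7] [620.2  53.6]
tappet1 top 0.43 [229.2 194.5] [659.9  61.6]
tappet1 side 0.66 [290.4 287.6] [548.4  42.2]
tappet1 side 0.55 [253.8 286. ] [621.1  52.3]
tappet1 side 0.49 [236.6 287. ] [654.   62.4]
tappet1 side 0.38 [273.1 285.4] [583.6  42.4]
```

View pics/m11.png

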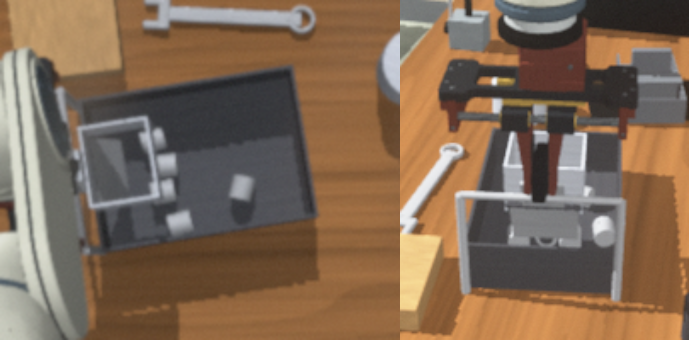

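Call:
apply_moves:
  targets:
    - {"tx": 0,"ty": 0,"tz": 0.005,"spin": 0}
    - {"tx": 0,"ty": 0,"tz": 0.012,"spin": 0}
    - {"tx": 0,"ty": 0,"tz": 0.022,"spin": 0}
    - {"tx": 0,"ty": 0,"tz": 0.035,"spin": 0}
    - {"tx": 0,"ty": 0,"tz": 0.05,"spin": 0}
    - {"tx": 0,"ty": 0,"tz": 0.065,"spin": 0}
    - {"tx": 0,"ty": 0,"tz": 0.075,"spin": 0}
    - {"tx": -0.01,"ty": 0.02,"tz": 0.08,"spin": 1}

```text
t: 45.65
ee_pos: [591.3, 175.7, 234.4]
orientation: [2.049, 2.379, 0.003]
ft_force: [0.6, 0.2, -3.1]
width: 13.5
grasp_force: 30.0
```

Call:
apply_moves:
  targets:
    - {"tx": -0.013,"ty": 0.033,"tz": 0,"spin": 0}
    - {"tx": -0.027,"ty": 0.067,"tz": 0,"spin": 0}
    - {"tx": -0.04,"ty": 0.1,"tz": 0,"spin": 0}
    - {"tx": -0.053,"ty": 0.133,"tz": 0,"spin": 0}
    - {"tx": -0.067,"ty": 0.167,"tz": 0,"spin": 0}
    - {"tx": -0.074,"ty": 0.19,"tz": 0,"spin": 0}
    - {"tx": -0.0785,"ty": 0.2005,"tz": -0.01,"spin": 0}
    - {"tx": -0.0785,"ty": 0.2005,"tz": -0.04,"spin": 0}

```text
t: 46.45
ee_pos: [512.6, 379.8, 194.9]
orientation: [2.044, 2.384, 0.01]
ft_force: [0.3, 0.2, -2.3]
width: 13.3
grasp_force: 30.0
```

Call:
apply_moves:
  targets:
    - {"tx": 0,"ty": 0,"tz": -0.035,"spin": 0}
    - {"tx": 0,"ty": 0,"tz": -0.07,"spin": 0}
    - {"tx": 0,"ty": 0,"tz": -0.095,"spin": 0}
    - {"tx": 0,"ty": 0,"tz": -0.11,"spin": 0}
    - {"tx": 0,"ty": 0,"tz": -0.12,"spin": 0}
    - {"tx": 0,"ty": 0,"tz": -0.12,"spin": 0}
    - {"tx": 0,"ty": 0,"tz": -0.12,"spin": 0}
    - {"tx": 0,"ty": 0,"tz": -0.12,"spin": 0}

```text
t: 47.25
ee_pos: [512.4, 377.7, 74.1]
orientation: [2.047, 2.382, 0.004]
ft_force: [0.1, 0.2, -2.7]
width: 13.8
grasp_force: 30.0
```

Run:
```python
from h import *
pose(); shot('side','s12');shot('top','t12'); find('top',['cup','tappet1'])
m=ctrl.outline_of('cup','side')[0]; print(m['box'])
find('side',['cup','tab','cup_handle'])
```

```text
t 47.25 tcp [512.4 377.7  74.1] theta 8.6 w 13.8 gf 30.0 F [ 0.1  0.2 -2.7]
cup top 0.71 [118.1 256.6] [525.4 318.7]
tappet1 top 0.67 [281.9 224. ] [588.9 -57.1]
tappet1 top 0.65 [229.3 222.9] [594.8  62.8]
tappet1 top 0.55 [231.6 215. ] [612.7  57.2]
tappet1 top 0.46 [238.6 241.3] [552.2  42.6]
tappet1 top 0.42 [227.2 199.2] [649.2  66.4]
[254.3, 364.2, 310.2, 419.7]
cup side 0.72 [280.3 395.7] [524.  297.3]
cup_handle side 0.74 [282.6 398.3] [511.8 359.1]
```

Call:
apply_moves:
  targets:
    - {"tx": -0.0005,"ty": -0.0015,"tz": -0.006,"spin": 0}
    - {"tx": -0.0005,"ty": -0.0015,"tz": -0.012,"spin": 0}
    - {"tx": -0.0005,"ty": -0.0015,"tz": -0.016,"spin": 0}
    - {"tx": -0.0005,"ty": -0.0015,"tz": -0.0185,"spin": 0}
    - {"tx": -0.0005,"ty": -0.0015,"tz": -0.0185,"spin": 0}
    - {"tx": -0.0005,"ty": -0.0015,"tz": -0.0185,"spin": 0}
    - {"tx": -0.0005,"ty": -0.0015,"tz": -0.0185,"spin": 0}
    - {"tx": -0.0005,"ty": -0.0015,"tz": -0.0185,"spin": 0}

```text
t: 48.45
ee_pos: [510.6, 375.9, 54.6]
orientation: [-2.047, -2.382, 0.001]
ft_force: [-4.0, 0.5, 4.8]
width: 13.9
grasp_force: 30.0
```

Run:
```python
from h import *
pose(); ctrl.get_image('top'); find('top',['cup'])
```

```text
t 48.45 tcp [510.6 375.9  54.6] theta 8.6 w 13.9 gf 30.0 F [-4.   0.5  4.8]
cup top 0.66 [119.9 258.9] [520.1 314.6]
```

Call:
apply_moves:
  targets:
    - {"tx": 0,"ty": 0,"tz": 0,"spin": 0}
    - {"tx": 0,"ty": 0,"tz": 0,"spin": 0}
    - {"tx": 0,"ty": 0,"tz": 0,"spin": 0}
    - {"tx": 0,"ty": 0,"tz": 0,"spin": 0}
    - {"tx": 0,"ty": 0,"tz": 0.02,"spin": 0}
    - {"tx": 0,"ty": 0,"tz": 0.06,"spin": 0}
    - {"tx": 0,"ty": 0,"tz": 0.1,"spin": 0}
    - {"tx": 0,"ty": -0.01,"tz": 0.145,"spin": 0}
  gripper: -0.3

```text
t: 49.35
ee_pos: [510.6, 365.9, 199.9]
orientation: [-2.047, -2.383, 0.002]
ft_force: [1.7, -0.4, 1.5]
width: 57.3
grasp_force: 0.0
```

Call:
apply_moves:
  targets:
    - {"tx": 0,"ty": -0.045,"tz": 0.005,"spin": 0}
    - {"tx": 0,"ty": -0.09,"tz": 0.01,"spin": 0}
    - {"tx": 0,"ty": -0.135,"tz": 0.01,"spin": 0}
    - {"tx": 0,"ty": -0.18,"tz": 0.01,"spin": 0}
    - {"tx": 0,"ty": -0.225,"tz": 0.01,"spin": 0}
    - {"tx": 0,"ty": -0.27,"tz": 0.01,"spin": 0}
    - {"tx": 0,"ty": -0.315,"tz": 0.01,"spin": 0}
    - {"tx": 0,"ty": -0.36,"tz": 0.01,"spin": 0}

```text
t: 50.15
ee_pos: [510.9, 3.8, 209.4]
orientation: [2.047, 2.382, 0.0]
ft_force: [0.3, 0.2, -0.5]
width: 57.3
grasp_force: 0.0
```

Call:
apply_moves:
  targets:
    - {"tx": 0.003,"ty": -0.045,"tz": 0,"spin": 2}
    - {"tx": 0.006,"ty": -0.09,"tz": 0,"spin": 4}
    - {"tx": 0.01,"ty": -0.135,"tz": 0,"spin": 6}
    - {"tx": 0.014,"ty": -0.18,"tz": 0,"spin": 8}
    - {"tx": 0.018,"ty": -0.225,"tz": 0,"spin": 9}
    - {"tx": 0.022,"ty": -0.27,"tz": 0,"spin": 9}
    - {"tx": 0.026,"ty": -0.305,"tz": 0,"spin": 9}
    - {"tx": 0.027,"ty": -0.316,"tz": 0,"spin": 9}
  gripper: -1

```text
t: 50.95
ee_pos: [538.1, -313.8, 209.1]
orientation: [1.857, 2.532, -0.001]
ft_force: [-0.4, 0.7, 0.6]
width: 87.9
grasp_force: 0.0
```

Run:
```python
from h import *
pose(); w=shot('wrist','w13'); find('wrist',['tray_fin','tray','tray_mat','tray_lip','ball1','nut1'])
s=shot('side','s13'); find('side',['tray_fin','tray'])
t=shot('top','t13'); find('top',['cup','cup_handle','cup_mat','tappet1'])
cv2.imwrite('pics/m13.png',np.hstack([cv2.resize(w,(480,360)),cv2.resize(t[200:320,70:160],(270,360))])[:,:,::-1])
```

```text
t 50.95 tcp [ 538.1 -313.8  209.1] theta 17.5 w 87.9 gf 0.0 F [-0.4  0.7  0.6]
tray_fin wrist 0.88 [279.3 195.5] [ 536.3 -311.9]
tray wrist 0.98 [272.9 183.5] [ 529.  -313.5]
tray_lip wrist 0.29 [253.  209.8] [ 516.  -344.9]
ball1 wrist 0.64 [251.7 210.8] [ 514.9 -348.3]
ball1 wrist 0.62 [298.1 213.5] [ 565.9 -335.6]
ball1 wrist 0.49 [272.9 208.9] [ 537.1 -339. ]
nut1 wrist 0.76 [301.9 152.1] [ 548.7 -268.7]
nut1 wrist 0.65 [266.6 145.9] [ 509.6 -273.8]
tray_fin side 0.69 [317.5 185.3] [ 536.1 -312.1]
tray side 0.85 [317.  209.4] [ 532.2 -302.5]
tray side 0.27 [267.8 287.6] [595.   39.2]
cup top 0.87 [124.5 256.1] [526.1 304.2]
cup top 0.7 [279.9 227. ] [582.8 -52.4]
cup_handle top 0.59 [ 83.2 263.4] [512.4 370.5]
cup_mat top 0.51 [354.3 162.3] [ 729.5 -230.5]
cup_mat top 0.31 [232.6 213.8] [616.6  55.9]
tappet1 top 0.62 [229.7 196.5] [655.3  60.6]
tappet1 top 0.59 [229.4 225.5] [588.8  62.7]
tappet1 top 0.55 [234.  212.6] [618.1  51.6]
tappet1 top 0.54 [182.3 215. ] [615.8 169.3]
tappet1 top 0.46 [281.9 225.8] [584.8 -56.9]
```

View pics/m13.png

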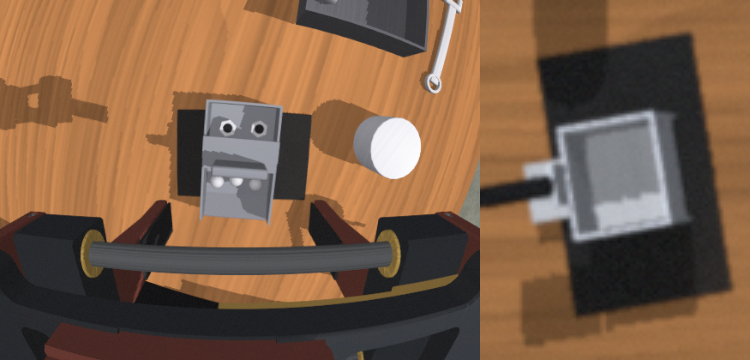

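Run:
```python
from h import *
for z,c in((43,[(243,116),(329,124)]),(88,[(247,191),(313,195.5)]),(3,[(207.5,128),(363,134.5),(356,232),(205.5,227)])):
    P=np.array([at('wrist',u,z)[:2] for u in c]); print(np.round(P,1).tolist(),'mean',P.mean(0).round(1),'ang',round(np.degrees(np.arctan2(*(P[1]-P[0])[::-1])),1), np.linalg.norm(P[1]-P[0]).round(1))
    if len(P)==4: print(np.degrees(np.arctan2(*(P[2]-P[3])[::-1])),np.degrees(np.arctan2(*(P[0]-P[3])[::-1])))
im=cv2.imread('pics/t0.png')
m=np.zeros((420,560),np.uint8); sub=(im[195:290,350:440].max(2)<45).astype(np.uint8); m[195:290,350:440]=sub
ys,xs=np.nonzero(m); r=cv2.minAreaRect(np.c_[xs,ys].astype(np.float32)); print(r)
B=cv2.boxPoints(r); P=np.array([at('top',u,3)[:2] for u in B]); print(P.round(1).tolist(),P.mean(0))
g=cv2.Canny(cv2.cvtColor(cv2.imread('pics/w13.png'),cv2.COLOR_BGR2GRAY),40,120)
L=cv2.HoughLinesP(g[100:260,225:345],1,np.pi/360,22,minLineLength=30,maxLineGap=4)
for l in L[:,0]: a=l+[225,100,225,100]; d=(at('wrist',a[2:],60)-at('wrist',a[:2],60))[:2]; print(a,round(np.degrees(np.arctan2(d[1],d[0])),1))
```

```text
[[478.4, -246.6], [563.1, -227.9]] mean [ 520.8 -237.3] ang 12.4 86.7
[[506.5, -309.3], [563.8, -295.4]] mean [ 535.1 -302.4] ang 13.6 59.0
[[438.3, -270.7], [609.9, -223.5], [642.4, -335.8], [466.9, -384.9]] mean [ 539.4 -303.7] ang 15.4 178.0
15.62050407268466 104.09670033246911
((391.8521728515625, 242.19793701171875), (76.1096420288086, 50.235015869140625), 73.0091781616211)
[[610.0, -231.0], [641.1, -344.1], [471.5, -387.7], [441.2, -275.5]] [ 540.94900501 -309.56349979]
[235 255 238 192] 102.9
[233 241 236 185] 102.6
[322 165 326 129] 102.2
[326 167 329 131] 103.8
[260 160 321 165] 13.1
[272 120 324 125] 12.6
[318 163 322 127] 102.1
[255 194 305 197] 14.1
[318 230 326 168] 102.0
[240 227 240 193] 105.9
[243 116 310 121] 13.2
[251 186 297 189] 13.8
[247 120 284 123] 12.5
[226 107 275 110] 13.0
[314 244 318 202] 104.1
```

Run:
```python
from h import *
from scipy.optimize import least_squares
def T(c,yaw,p): a=np.radians(yaw); return (c[0]+np.cos(a)*p[0]-np.sin(a)*p[1],c[1]+np.sin(a)*p[0]+np.cos(a)*p[1],p[2]+3)
c=(536.5,-308.5)
for p in [(6,-30,85),(6,30,85),(-6,-30,85),(-6,30,85),(6,30,45),(-6,30,45),(75,45,40),(75,-45,40),(-75,45,40),(-75,-45,40),(0,45,40),(0,-45,40)]: print(p,proj('wrist',T(c,103,p)).round())
g=cv2.cvtColor(cv2.imread('pics/w13.png'),cv2.COLOR_BGR2GRAY)
for col in(265,285,300): print(col,g[110:240:2,col].tolist())
```

```text
(6, -30, 85) [313. 196.]
(6, 30, 85) [246. 191.]
(-6, -30, 85) [312. 209.]
(-6, 30, 85) [246. 204.]
(6, 30, 45) [250. 183.]
(-6, 30, 45) [250. 195.]
(75, 45, 40) [241. 114.]
(75, -45, 40) [330. 122.]
(-75, 45, 40) [233. 255.]
(-75, -45, 40) [315. 261.]
(0, 45, 40) [236. 187.]
(0, -45, 40) [323. 194.]
265 [113, 98, 99, 98, 158, 126, 162, 163, 164, 162, 160, 162, 163, 162, 125, 170, 228, 97, 42, 42, 42, 33, 70, 161, 137, 120, 159, 160, 161, 157, 157, 158, 158, 158, 155, 108, 108, 110, 105, 78, 74, 78, 99, 143, 159, 158, 156, 151, 121, 108, 113, 156, 158, 157, 157, 155, 155, 155, 146, 146, 144, 146, 145, 146, 145]
285 [138, 116, 98, 99, 103, 163, 109, 114, 113, 113, 114, 120, 112, 113, 112, 114, 113, 113, 111, 110, 111, 111, 112, 112, 110, 108, 135, 160, 159, 159, 161, 160, 159, 159, 159, 158, 155, 110, 108, 101, 76, 76, 77, 114, 151, 161, 158, 155, 147, 110, 107, 108, 107, 107, 108, 109, 104, 105, 107, 108, 110, 109, 109, 110, 109]
300 [133, 131, 129, 118, 90, 133, 162, 95, 114, 112, 112, 110, 111, 112, 113, 113, 155, 155, 40, 25, 30, 29, 33, 149, 163, 126, 109, 153, 162, 158, 159, 160, 159, 157, 159, 158, 158, 158, 158, 113, 79, 76, 77, 83, 139, 158, 159, 158, 155, 136, 139, 150, 155, 151, 145, 133, 108, 106, 109, 108, 110, 108, 109, 108, 111]
```

Call:
apply_moves:
  targets:
    - {"tx": -0.0015,"ty": 0.0045,"tz": -0.03,"spin": -4.3}
    - {"tx": -0.0015,"ty": 0.0045,"tz": -0.065,"spin": -4.3}
    - {"tx": -0.0015,"ty": 0.0045,"tz": -0.1,"spin": -4.3}
    - {"tx": -0.0015,"ty": 0.0045,"tz": -0.13,"spin": -4.3}
    - {"tx": -0.0015,"ty": 0.0045,"tz": -0.147,"spin": -4.3}
    - {"tx": -0.0015,"ty": 0.0045,"tz": -0.1525,"spin": -4.3}
    - {"tx": -0.0015,"ty": 0.0045,"tz": -0.1525,"spin": -4.3}
    - {"tx": -0.0015,"ty": 0.0045,"tz": -0.1525,"spin": -4.3}

```text
t: 52.5
ee_pos: [537.5, -306.5, 58.0]
orientation: [1.947, 2.463, 0.0]
ft_force: [0.4, -0.1, -0.7]
width: 88.1
grasp_force: 0.0
```

Call:
apply_moves:
  targets:
    - {"tx": 0,"ty": 0,"tz": 0,"spin": 0}
    - {"tx": 0,"ty": 0,"tz": 0,"spin": 0}
    - {"tx": 0,"ty": 0,"tz": 0,"spin": 0}
    - {"tx": 0,"ty": 0,"tz": 0,"spin": 0}
    - {"tx": 0,"ty": 0,"tz": 0,"spin": 0}
    - {"tx": 0,"ty": 0,"tz": 0,"spin": 0}
    - {"tx": 0,"ty": 0,"tz": 0,"spin": 0}
    - {"tx": 0,"ty": 0,"tz": 0,"spin": 0}
  gripper: 1

```text
t: 53.3
ee_pos: [536.2, -306.1, 57.2]
orientation: [-1.948, -2.464, 0.001]
ft_force: [-3.8, -0.3, 5.8]
width: 59.5
grasp_force: 30.0
```

Call:
apply_moves:
  targets:
    - {"tx": 0,"ty": 0,"tz": 0.003,"spin": 0}
    - {"tx": 0,"ty": 0,"tz": 0.008,"spin": 0}
    - {"tx": 0,"ty": 0,"tz": 0.014,"spin": 0}
    - {"tx": 0,"ty": 0,"tz": 0.02,"spin": 0}
    - {"tx": 0,"ty": 0,"tz": 0.026,"spin": 0}
    - {"tx": 0,"ty": 0,"tz": 0.03,"spin": 0}
    - {"tx": 0,"ty": 0,"tz": 0.03,"spin": 0}
    - {"tx": 0,"ty": 0,"tz": 0.03,"spin": 0}

```text
t: 54.1
ee_pos: [536.5, -305.9, 86.8]
orientation: [1.948, 2.464, 0.0]
ft_force: [-0.6, -0.7, -4.0]
width: 60.2
grasp_force: 30.0
```

Run:
```python
from h import *
o=pose(); print(np.round(o['moment'],2)); shot('side','s14'); 
for n in('tray','tray_fin','tray_lip'):
  for d in ctrl.pinpoint(n,'side')[:2]: print(n,round(d['score'],2),d['uv'].round(1) if hasattr(d['uv'],'round') else d['uv'])
c=(536.5,-309.5);a=np.radians(103)
for n,p in dict(tray=(0,0,33),fin=(0,0,98),lip=(-77,0,53)).items(): print(n,proj('side',(c[0]+np.cos(a)*p[0],c[1]+np.sin(a)*p[0],p[2])).round(1))
```

```text
t 54.1 tcp [ 536.5 -305.9   86.8] theta 13.3 w 60.2 gf 30.0 F [-0.6 -0.7 -4. ]
[-0.03 -0.13 -0.04]
tray 0.75 [315.5, 198.4]
tray_fin 0.84 [318.1, 178.5]
tray_lip 0.67 [236.2, 288.6]
tray_lip 0.66 [311.5, 177.2]
tray [316.4 197.8]
fin [318.  175.1]
lip [313.5 177.7]
```

Call:
apply_moves:
  targets:
    - {"tx": 0,"ty": 0,"tz": 0.006,"spin": 0}
    - {"tx": 0,"ty": 0,"tz": 0.018,"spin": 0}
    - {"tx": 0,"ty": 0,"tz": 0.034,"spin": 0}
    - {"tx": 0,"ty": 0.004,"tz": 0.052,"spin": 0}
    - {"tx": 0.001,"ty": 0.012,"tz": 0.07,"spin": 0}
    - {"tx": 0.003,"ty": 0.024,"tz": 0.088,"spin": -1}
    - {"tx": 0.006,"ty": 0.04,"tz": 0.104,"spin": -1}
    - {"tx": 0.01,"ty": 0.058,"tz": 0.117,"spin": -2}

```text
t: 55.1
ee_pos: [547.1, -247.4, 206.1]
orientation: [1.99, 2.428, 0.001]
ft_force: [0.5, 0.2, -4.6]
width: 59.6
grasp_force: 30.0
```

Call:
apply_moves:
  targets:
    - {"tx": 0.004,"ty": 0.02,"tz": 0.004,"spin": 0}
    - {"tx": 0.008,"ty": 0.041,"tz": 0.004,"spin": 0}
    - {"tx": 0.012,"ty": 0.062,"tz": 0.004,"spin": -1}
    - {"tx": 0.016,"ty": 0.083,"tz": 0.004,"spin": -1}
    - {"tx": 0.02,"ty": 0.104,"tz": 0.004,"spin": -2}
    - {"tx": 0.024,"ty": 0.125,"tz": 0.004,"spin": -2}
    - {"tx": 0.028,"ty": 0.146,"tz": 0.004,"spin": -3}
    - {"tx": 0.032,"ty": 0.167,"tz": 0.004,"spin": -3.4}

```text
t: 55.9
ee_pos: [578.7, -79.4, 208.9]
orientation: [2.061, 2.37, 0.001]
ft_force: [-0.0, 0.8, -4.1]
width: 59.6
grasp_force: 30.0
```

Call:
apply_moves:
  targets:
    - {"tx": 0.004,"ty": 0.021,"tz": 0,"spin": 0}
    - {"tx": 0.008,"ty": 0.042,"tz": 0,"spin": 0}
    - {"tx": 0.012,"ty": 0.063,"tz": 0,"spin": 0}
    - {"tx": 0.017,"ty": 0.084,"tz": 0,"spin": 0}
    - {"tx": 0.022,"ty": 0.105,"tz": 0,"spin": 0}
    - {"tx": 0.026,"ty": 0.123,"tz": 0,"spin": 0}
    - {"tx": 0.029,"ty": 0.137,"tz": 0,"spin": 0}
    - {"tx": 0.03,"ty": 0.147,"tz": 0,"spin": 0}

```text
t: 56.7
ee_pos: [608.8, 67.4, 208.1]
orientation: [2.061, 2.371, 0.001]
ft_force: [0.2, -0.2, -3.9]
width: 59.9
grasp_force: 30.0
```

Call:
apply_moves:
  targets:
    - {"tx": 0.001,"ty": 0.007,"tz": 0,"spin": 0}
    - {"tx": 0.002,"ty": 0.012,"tz": 0,"spin": 0}
    - {"tx": 0.002,"ty": 0.014,"tz": 0,"spin": 0}
    - {"tx": 0.002,"ty": 0.014,"tz": 0,"spin": 0}
    - {"tx": 0.002,"ty": 0.014,"tz": 0,"spin": 0}
    - {"tx": 0.002,"ty": 0.014,"tz": 0,"spin": 0}
    - {"tx": 0.002,"ty": 0.014,"tz": 0,"spin": 0}
    - {"tx": 0.002,"ty": 0.014,"tz": 0,"spin": 0}

```text
t: 57.5
ee_pos: [610.6, 79.9, 207.7]
orientation: [2.063, 2.37, 0.0]
ft_force: [-0.2, -0.8, -4.1]
width: 59.9
grasp_force: 30.0
```

```bash
cat >> h.py <<'E'
def traychk(tc,al,yaw=97.7,show=('fin','lip','tray')):
    "tc: tray fin grip point (pivot, tray z=72) world; al tilt deg (+x end up)"
    a,y=np.radians(al),np.radians(yaw); u=np.r_[np.cos(y),np.sin(y)]
    f=lambda x,z:np.r_[tc[:2]+u*(x*np.cos(a)-(z-72)*np.sin(a)),tc[2]+x*np.sin(a)+(z-72)*np.cos(a)]
    return {n:f(*p) for n,p in dict(tray=(0,0),fin=(0,65),lip=(-77,20)).items()}
E
python3 - <<'E'
from h import *
o=pose(); print(np.round(o['moment'],2)); shot('side','s15'); shot('top','t15'); n=np.array([-.134,.991,0])
P=traychk(o['ee_pos']-3.2*n+[0,0,18.7],0)
for k,nm in dict(tray='tray',fin='tray_fin',lip='tray_lip').items():
  for cam in('side','top'):
    print(nm,cam,proj(cam,P[k]).round(1),[(np.round(d['uv'],1).tolist(),round(d['score'],2)) for d in ctrl.pinpoint(nm,cam)[:2]])
E
```

```text
t 57.5 tcp [610.6  79.9 207.7] theta 7.9 w 59.9 gf 30.0 F [-0.2 -0.8 -4.1]
[-0.04 -0.06 -0.02]
tray side [256.2 233.4] [([257.1, 229.4], 0.73), ([283.7, 257.1], 0.72)]
tray top [215.7 210.1] []
tray_fin side [256.2 202. ] [([258.1, 201.0], 0.59)]
tray_fin top [211.6 206.8] [([237.8, 238.0], 0.16)]
tray_lip side [259.5 203.3] []
tray_lip top [253.5 202.8] [([254.8, 202.4], 0.58)]
```

Call:
apply_moves:
  targets:
    - {"tx": 0,"ty": 0,"tz": -0.009,"spin": 0}
    - {"tx": 0,"ty": 0,"tz": -0.016,"spin": 0}
    - {"tx": 0,"ty": 0,"tz": -0.021,"spin": 0}
    - {"tx": 0.0005,"ty": -0.004,"tz": -0.027,"spin": 0}
    - {"tx": 0.001,"ty": -0.008,"tz": -0.033,"spin": 0}
    - {"tx": 0.0015,"ty": -0.012,"tz": -0.0385,"spin": 0}
    - {"tx": 0.0015,"ty": -0.012,"tz": -0.0385,"spin": 0}
    - {"tx": 0.0015,"ty": -0.012,"tz": -0.0385,"spin": 0}

```text
t: 58.7
ee_pos: [612.5, 67.7, 169.2]
orientation: [2.062, 2.369, 0.0]
ft_force: [1.6, -4.3, -0.1]
width: 59.5
grasp_force: 30.0
```

Run:
```python
from h import *
o=pose(); print(np.round(o['moment'],2)); shot('side','s16'); shot('top','t16'); n=np.array([-.134,.991,0])
for al in(0,15):
  P=traychk(o['ee_pos']-3.2*n+[0,0,18.7],al); print(al,{k+c:proj(c,v).round(1).tolist() for k,v in P.items() for c in('side','top')})
for nm in('tray','tray_fin','tray_lip'):
  for cam in('side','top'):
    print(nm,cam,[(np.round(d['uv'],1).tolist(),round(d['score'],2)) for d in ctrl.pinpoint(nm,cam)[:2]])
```

```text
t 58.7 tcp [612.5  67.7 169.2] theta 7.9 w 59.5 gf 30.0 F [ 1.6 -4.3 -0.1]
[-0.66 -0.32 -0.08]
0 {'trayside': [256.6, 247.2], 'traytop': [223.8, 210.8], 'finside': [256.6, 217.4], 'fintop': [220.4, 207.7], 'lipside': [259.7, 217.2], 'liptop': [260.2, 203.8]}
15 {'trayside': [255.8, 251.8], 'traytop': [214.8, 212.1], 'finside': [256.6, 217.8], 'fintop': [219.5, 207.8], 'lipside': [259.1, 229.2], 'liptop': [252.8, 206.0]}
tray side [([254.1, 248.8], 0.71), ([282.7, 258.3], 0.23)]
tray top []
tray_fin side [([255.9, 215.6], 0.94), ([254.3, 250.5], 0.39)]
tray_fin top []
tray_lip side []
tray_lip top [([254.5, 206.3], 0.64)]
```

Call:
apply_moves:
  targets:
    - {"tx": 0.0005,"ty": -0.004,"tz": -0.008,"spin": 0}
    - {"tx": 0.001,"ty": -0.006,"tz": -0.014,"spin": 0}
    - {"tx": 0.001,"ty": -0.008,"tz": -0.02,"spin": 0}
    - {"tx": 0.001,"ty": -0.0095,"tz": -0.027,"spin": 0}
    - {"tx": 0.0015,"ty": -0.0105,"tz": -0.034,"spin": 0}
    - {"tx": 0.0015,"ty": -0.0115,"tz": -0.04,"spin": 0}
    - {"tx": 0.0015,"ty": -0.0115,"tz": -0.0445,"spin": 0}
    - {"tx": 0.0015,"ty": -0.011,"tz": -0.049,"spin": 0}

```text
t: 59.9
ee_pos: [613.2, 56.8, 119.6]
orientation: [-2.062, -2.37, 0.001]
ft_force: [0.5, -4.8, 2.1]
width: 59.7
grasp_force: 34.1
```

Call:
apply_moves:
  targets:
    - {"tx": 0,"ty": 0,"tz": -0.002,"spin": 0}
    - {"tx": 0,"ty": 0,"tz": -0.003,"spin": 0}
    - {"tx": 0,"ty": 0,"tz": -0.003,"spin": 0}
    - {"tx": 0,"ty": 0,"tz": -0.003,"spin": 0}
    - {"tx": 0,"ty": 0,"tz": -0.003,"spin": 0}
    - {"tx": 0,"ty": 0,"tz": -0.003,"spin": 0}
    - {"tx": 0,"ty": 0,"tz": -0.003,"spin": 0}
    - {"tx": 0,"ty": 0,"tz": -0.003,"spin": 0}

```text
t: 60.7
ee_pos: [614.1, 56.5, 118.5]
orientation: [2.06, 2.369, 0.0]
ft_force: [-2.4, -6.7, 11.4]
width: 59.7
grasp_force: 35.1
```

Run:
```python
from h import *
o=pose(); print(np.round(o['moment'],2)); shot('side','s17'); shot('top','t17'); n=np.array([-.134,.991,0])
for al in(40,55):
  P=traychk(o['ee_pos']-3.2*n+[0,0,18.7],al); print(al,{k+c:proj(c,v).round(1).tolist() for k,v in P.items() for c in('side','top')})
for nm in('tray','tray_fin','tray_lip','ball1','nut1','tappet1'):
  for cam in('side','top'):
    print(nm,cam,[(np.round(d['uv'],1).tolist(),round(d['score'],2)) for d in ctrl.pinpoint(nm,cam)[:6]])
```

```text
t 60.7 tcp [614.1  56.5 118.5] theta 8.0 w 59.7 gf 35.1 F [-2.4 -6.7 11.4]
[-0.86  0.09  0.09]
40 {'trayside': [255.0, 273.0], 'traytop': [209.2, 214.8], 'finside': [256.8, 238.1], 'fintop': [226.3, 209.5], 'lipside': [258.0, 265.1], 'liptop': [243.4, 210.9]}
55 {'trayside': [254.4, 271.1], 'traytop': [202.4, 215.2], 'finside': [256.8, 237.9], 'fintop': [225.6, 209.5], 'lipside': [257.0, 273.7], 'liptop': [232.8, 212.8]}
tray side [([255.8, 273.3], 0.66), ([256.5, 287.4], 0.59)]
tray top [([210.8, 215.2], 0.7)]
tray_fin side [([256.2, 237.5], 0.96), ([341.0, 349.6], 0.46)]
tray_fin top []
tray_lip side [([257.4, 268.7], 0.94), ([284.6, 254.3], 0.23)]
tray_lip top []
ball1 side []
ball1 top [([259.7, 199.1], 0.43), ([262.9, 210.8], 0.39)]
nut1 side []
nut1 top []
tappet1 side [([288.2, 288.2], 0.77), ([255.1, 283.5], 0.64), ([237.8, 287.4], 0.63), ([285.3, 253.9], 0.48), ([268.8, 285.7], 0.47)]
tappet1 top [([279.7, 227.0], 0.66)]
```

Call:
apply_moves:
  targets:
    - {"tx": 0,"ty": 0,"tz": 0.004,"spin": 0}
    - {"tx": 0,"ty": 0,"tz": 0.0075,"spin": 0}
    - {"tx": 0,"ty": 0.002,"tz": 0.0075,"spin": 0}
    - {"tx": -0.0005,"ty": 0.004,"tz": 0.0075,"spin": 0}
    - {"tx": -0.001,"ty": 0.006,"tz": 0.0075,"spin": 0}
    - {"tx": -0.001,"ty": 0.008,"tz": 0.0075,"spin": 0}
    - {"tx": -0.001,"ty": 0.008,"tz": 0.0075,"spin": 0}
    - {"tx": -0.001,"ty": 0.008,"tz": 0.0075,"spin": 0}

```text
t: 62.2
ee_pos: [612.8, 61.8, 124.7]
orientation: [2.059, 2.368, -0.006]
ft_force: [-0.2, -18.8, 1.4]
width: 59.8
grasp_force: 35.0
```

Run:
```python
from h import *
o=pose(); print(np.round(o['moment'],2)); shot('side','s18'); shot('top','t18'); n=np.array([-.134,.991,0])
for al in(40,55):
  P=traychk(o['ee_pos']-3.2*n+[0,0,18.7],al); print(al,{k+c:proj(c,v).round(1).tolist() for k,v in P.items() for c in('side','top')})
for nm in('tray','tray_lip','ball1','tappet1'):
  for cam in('side','top'):
    print(nm,cam,[(np.round(d['uv'],1).tolist(),round(d['score'],2),at(cam,d['uv'],13)[:2].round().tolist()) for d in ctrl.pinpoint(nm,cam)[:6]])
```

```text
t 62.2 tcp [612.8  61.8 124.7] theta 8.0 w 59.8 gf 35.0 F [ -0.2 -18.8   1.4]
[-2.97 -0.29 -0.05]
40 {'trayside': [255.0, 272.1], 'traytop': [206.4, 215.3], 'finside': [256.9, 236.9], 'fintop': [223.4, 209.9], 'lipside': [258.1, 264.1], 'liptop': [240.8, 211.3]}
55 {'trayside': [254.5, 270.1], 'traytop': [199.5, 215.7], 'finside': [256.9, 236.6], 'fintop': [222.7, 209.9], 'lipside': [257.1, 272.8], 'liptop': [230.2, 213.2]}
tray side [([257.7, 270.4], 0.73, [624.0, -0.0]), ([278.5, 402.2], 0.48, [523.0, 318.0])]
tray top [([207.9, 217.1], 0.56, [609.0, 111.0])]
tray_lip side [([257.4, 268.1], 0.94, [627.0, -8.0])]
tray_lip top []
ball1 side []
ball1 top [([265.2, 223.5], 0.63, [591.0, -19.0]), ([260.3, 198.1], 0.57, [650.0, -9.0]), ([263.1, 213.9], 0.53, [613.0, -15.0])]
tappet1 side [([290.7, 287.2], 0.71, [548.0, 41.0]), ([271.3, 289.0], 0.61, [585.0, 54.0]), ([254.3, 288.2], 0.53, [619.0, 59.0]), ([238.0, 288.0], 0.48, [650.0, 65.0]), ([282.6, 256.2], 0.47, [582.0, -62.0])]
tappet1 top [([282.2, 226.8], 0.66, [583.0, -58.0])]
```

Call:
apply_moves:
  targets:
    - {"tx": 0.0005,"ty": -0.004,"tz": 0,"spin": 0}
    - {"tx": 0.001,"ty": -0.008,"tz": 0.003,"spin": 0}
    - {"tx": 0.001,"ty": -0.008,"tz": 0.012,"spin": 0}
    - {"tx": 0.001,"ty": -0.008,"tz": 0.024,"spin": 0}
    - {"tx": 0.001,"ty": -0.008,"tz": 0.038,"spin": 0}
    - {"tx": 0.001,"ty": -0.008,"tz": 0.052,"spin": 0}
    - {"tx": 0.001,"ty": -0.008,"tz": 0.062,"spin": 0}
    - {"tx": 0.001,"ty": -0.008,"tz": 0.066,"spin": 0}

```text
t: 63.5
ee_pos: [614.4, 57.3, 192.7]
orientation: [2.061, 2.369, 0.003]
ft_force: [1.1, 0.3, -2.9]
width: 59.4
grasp_force: 33.7
```

```bash
cat > chk.py <<'E'
from h import *
o=pose(); print(np.round(o['moment'],2)); shot('side','sx'); shot('top','tx'); n=np.array([-.134,.991,0])
for al in(0,20,40,55):
  P=traychk(o['ee_pos']-3.2*n+[0,0,18.7],al); print(al,{k+c:proj(c,v).round(1).tolist() for k,v in P.items() for c in('side','top') if k!='fin'})
for nm in('tray','tray_lip','tray_fin','ball1','nut1','tappet1'):
  for cam in('side','top'):
    print(nm,cam,[(np.round(d['uv'],1).tolist(),round(d['score'],2),at(cam,d['uv'],13)[:2].round().tolist()) for d in ctrl.pinpoint(nm,cam)[:6]])
E
python3 chk.py
```

```text
t 63.5 tcp [614.4  57.3 192.7] theta 8.0 w 59.4 gf 33.7 F [ 1.1  0.3 -2.9]
[-0.08 -0.07  0.02]
0 {'trayside': [256.8, 233.6], 'traytop': [227.7, 208.6], 'lipside': [259.9, 204.3], 'liptop': [265.1, 201.5]}
20 {'trayside': [255.7, 238.9], 'traytop': [215.4, 210.4], 'lipside': [259.0, 220.1], 'liptop': [254.4, 204.5]}
40 {'trayside': [254.7, 239.6], 'traytop': [203.9, 211.5], 'lipside': [257.8, 234.1], 'liptop': [240.8, 207.5]}
55 {'trayside': [254.1, 236.9], 'traytop': [196.5, 211.9], 'lipside': [256.8, 242.5], 'liptop': [229.4, 209.5]}
tray side [([256.8, 237.4], 0.74, [653.0, -124.0])]
tray top [([204.5, 210.8], 0.81, [624.0, 119.0])]
tray_lip side [([255.2, 238.9], 0.88, [656.0, -117.0]), ([311.4, 207.2], 0.58, [546.0, -293.0])]
tray_lip top []
tray_fin side [([253.8, 202.6], 0.84, [696.0, -285.0])]
tray_fin top [([250.5, 212.8], 0.6, [617.0, 14.0])]
ball1 side [([251.9, 263.7], 0.54, [642.0, -21.0]), ([273.2, 266.3], 0.51, [595.0, -21.0])]
ball1 top [([267.7, 210.9], 0.57, [620.0, -25.0]), ([265.8, 226.7], 0.57, [584.0, -20.0]), ([259.5, 200.6], 0.5, [644.0, -7.0])]
nut1 side []
nut1 top []
tappet1 side [([256.9, 287.2], 0.75, [614.0, 55.0]), ([289.6, 289.1], 0.67, [549.0, 47.0]), ([269.3, 288.3], 0.65, [589.0, 53.0]), ([235.9, 289.3], 0.6, [654.0, 70.0]), ([283.7, 256.9], 0.56, [579.0, -60.0]), ([253.7, 235.9], 0.37, [662.0, -128.0])]
tappet1 top [([280.0, 225.9], 0.68, [585.0, -53.0])]
```

Call:
apply_moves:
  targets:
    - {"tx": -0.0005,"ty": 0.005,"tz": -0.001,"spin": 0}
    - {"tx": -0.002,"ty": 0.015,"tz": -0.003,"spin": 0}
    - {"tx": -0.0035,"ty": 0.025,"tz": -0.003,"spin": 0}
    - {"tx": -0.0045,"ty": 0.034,"tz": -0.003,"spin": 0}
    - {"tx": -0.006,"ty": 0.043,"tz": -0.003,"spin": 0}
    - {"tx": -0.007,"ty": 0.052,"tz": -0.003,"spin": 0}
    - {"tx": -0.008,"ty": 0.061,"tz": -0.003,"spin": 0}
    - {"tx": -0.0095,"ty": 0.07,"tz": -0.003,"spin": 0}

```text
t: 65.0
ee_pos: [604.5, 126.4, 189.2]
orientation: [2.059, 2.369, -0.002]
ft_force: [-4.6, -9.3, 16.3]
width: 59.9
grasp_force: 34.9
```

Call:
apply_moves:
  targets:
    - {"tx": -0.001,"ty": 0.009,"tz": 0,"spin": 0}
    - {"tx": -0.0025,"ty": 0.018,"tz": 0,"spin": 0}
    - {"tx": -0.0035,"ty": 0.027,"tz": 0,"spin": 0}
    - {"tx": -0.005,"ty": 0.036,"tz": 0,"spin": 0}
    - {"tx": -0.006,"ty": 0.045,"tz": 0,"spin": 0}
    - {"tx": -0.007,"ty": 0.054,"tz": 0,"spin": 0}
    - {"tx": -0.0085,"ty": 0.063,"tz": 0,"spin": 0}
    - {"tx": -0.0095,"ty": 0.07,"tz": 0,"spin": 0}

```text
t: 65.8
ee_pos: [594.5, 198.0, 187.7]
orientation: [2.062, 2.37, 0.0]
ft_force: [0.6, -3.5, 1.4]
width: 59.3
grasp_force: 30.0
```

```bash
python3 chk.py
```

```text
t 65.8 tcp [594.5 198.  187.7] theta 8.0 w 59.3 gf 30.0 F [ 0.6 -3.5  1.4]
[-1.03 -0.24  0.02]
0 {'trayside': [250.3, 283.1], 'traytop': [158.7, 220.5], 'lipside': [254.3, 246.4], 'liptop': [194.8, 213.5]}
20 {'trayside': [248.9, 290.6], 'traytop': [146.1, 222.3], 'lipside': [253.2, 264.9], 'liptop': [185.7, 216.3]}
40 {'trayside': [247.5, 293.2], 'traytop': [133.7, 223.6], 'lipside': [251.7, 281.8], 'liptop': [173.0, 219.1]}
55 {'trayside': [246.6, 291.4], 'traytop': [125.3, 224.2], 'lipside': [250.4, 292.6], 'liptop': [161.9, 221.1]}
tray side [([249.3, 279.7], 0.94, [635.0, 34.0]), ([260.6, 281.0], 0.49, [611.0, 34.0])]
tray top [([97.8, 265.0], 0.74, [508.0, 361.0]), ([161.6, 219.4], 0.64, [607.0, 216.0]), ([185.4, 289.5], 0.34, [447.0, 165.0])]
tray_lip side []
tray_lip top [([197.9, 211.4], 0.87, [623.0, 134.0]), ([183.6, 211.7], 0.73, [623.0, 166.0]), ([82.0, 263.0], 0.57, [513.0, 397.0]), ([99.3, 262.5], 0.35, [513.0, 358.0])]
tray_fin side [([252.5, 246.5], 0.55, [655.0, -85.0])]
tray_fin top [([155.4, 214.4], 0.74, [619.0, 230.0])]
ball1 side []
ball1 top [([266.7, 223.9], 0.57, [590.0, -22.0]), ([260.9, 200.8], 0.5, [643.0, -11.0]), ([263.8, 210.3], 0.37, [621.0, -17.0])]
nut1 side [([258.6, 280.1], 0.47, [616.0, 32.0]), ([237.0, 280.3], 0.45, [659.0, 41.0])]
nut1 top []
tappet1 side [([289.5, 289.6], 0.46, [549.0, 49.0]), ([283.3, 256.3], 0.4, [581.0, -62.0]), ([233.8, 278.4], 0.26, [666.0, 37.0])]
tappet1 top [([228.4, 199.0], 0.71, [650.0, 64.0]), ([231.4, 213.3], 0.71, [617.0, 58.0]), ([238.9, 241.0], 0.63, [553.0, 42.0]), ([281.9, 225.5], 0.5, [586.0, -57.0]), ([233.8, 225.7], 0.47, [588.0, 53.0])]
```

Run:
```python
from h import *
print('tray',tri((161.6,219.4),(249.3,279.7)),'fin',tri((155.4,214.4),(252.5,246.5)))
n=np.array([-.134,.991,0])
print({k:v.round(1) for k,v in traychk(np.array([594.5,198,187.7])-3.2*n+[0,0,18.7],0).items()})
```

```text
tray (array([597.42681334, 188.69236666, 136.18819318]), np.float64(1.1167548930913684)) fin (array([597.39914447, 185.07487024, 199.98273004]), np.float64(8.1430148661214))
{'tray': array([594.9, 194.8, 134.4]), 'fin': array([594.9, 194.8, 199.4]), 'lip': array([605.2, 118.5, 154.4])}
```

Call:
apply_moves:
  targets:
    - {"tx": 0,"ty": 0,"tz": 0.005,"spin": 0}
    - {"tx": 0,"ty": 0,"tz": 0.015,"spin": 0}
    - {"tx": 0,"ty": 0,"tz": 0.025,"spin": 0}
    - {"tx": 0.001,"ty": -0.01,"tz": 0.03,"spin": 0}
    - {"tx": 0.002,"ty": -0.025,"tz": 0.03,"spin": 0}
    - {"tx": 0.003,"ty": -0.045,"tz": 0.03,"spin": 0}
    - {"tx": 0.004,"ty": -0.065,"tz": 0.03,"spin": 0}
    - {"tx": 0.004,"ty": -0.09,"tz": 0.03,"spin": 0}

```text
t: 67.3
ee_pos: [598.3, 105.4, 217.4]
orientation: [-2.062, -2.37, 0.001]
ft_force: [0.8, -0.7, -3.3]
width: 59.4
grasp_force: 30.0
```

```bash
sed -i "s/(0,20,40,55)/(0,15)/;s/,'ball1','nut1','tappet1'//" chk.py; python3 chk.py
```

```text
t 67.3 tcp [598.3 105.4 217.4] theta 8.0 w 59.4 gf 30.0 F [ 0.8 -0.7 -3.3]
[-0.03 -0.07 -0.01]
0 {'trayside': [259.9, 237.2], 'traytop': [202.3, 216.2], 'lipside': [263.0, 205.9], 'liptop': [240.3, 208.9]}
15 {'trayside': [259.1, 241.9], 'traytop': [192.8, 217.6], 'lipside': [262.4, 218.6], 'liptop': [232.8, 211.1]}
tray side [([261.4, 236.0], 0.85, [644.0, -132.0]), ([340.0, 349.1], 0.35, [439.0, 190.0])]
tray top [([205.4, 216.9], 0.93, [610.0, 117.0])]
tray_lip side [([260.8, 234.6], 0.68, [647.0, -137.0])]
tray_lip top [([245.1, 208.7], 0.98, [626.0, 26.0])]
tray_fin side [([261.2, 202.1], 0.6, [678.0, -292.0]), ([257.4, 277.9], 0.48, [620.0, 25.0])]
tray_fin top [([205.0, 207.9], 0.95, [631.0, 117.0]), ([205.0, 217.6], 0.17, [608.0, 118.0])]
```

Call:
apply_moves:
  targets:
    - {"tx": -0.003,"ty": -0.02,"tz": 0,"spin": 0}
    - {"tx": -0.007,"ty": -0.045,"tz": 0,"spin": 0}
    - {"tx": -0.011,"ty": -0.07,"tz": 0,"spin": 1}
    - {"tx": -0.015,"ty": -0.095,"tz": 0,"spin": 1}
    - {"tx": -0.019,"ty": -0.12,"tz": 0,"spin": 2}
    - {"tx": -0.023,"ty": -0.145,"tz": 0,"spin": 2}
    - {"tx": -0.027,"ty": -0.17,"tz": 0,"spin": 3}
    - {"tx": -0.031,"ty": -0.195,"tz": 0,"spin": 3}

```text
t: 68.5
ee_pos: [567.6, -88.2, 217.7]
orientation: [1.997, 2.425, 0.0]
ft_force: [-0.4, -0.6, -2.9]
width: 59.7
grasp_force: 30.0
```

Call:
apply_moves:
  targets:
    - {"tx": -0.004,"ty": -0.025,"tz": 0,"spin": 0}
    - {"tx": -0.008,"ty": -0.05,"tz": 0,"spin": 0}
    - {"tx": -0.012,"ty": -0.075,"tz": 0,"spin": 1}
    - {"tx": -0.016,"ty": -0.1,"tz": 0,"spin": 1}
    - {"tx": -0.02,"ty": -0.125,"tz": 0,"spin": 2}
    - {"tx": -0.024,"ty": -0.15,"tz": 0,"spin": 2}
    - {"tx": -0.028,"ty": -0.175,"tz": 0,"spin": 2.1}
    - {"tx": -0.031,"ty": -0.195,"tz": 0,"spin": 2.1}

```text
t: 69.3
ee_pos: [536.7, -283.7, 217.6]
orientation: [1.954, 2.46, -0.0]
ft_force: [-0.5, -0.4, -3.8]
width: 59.2
grasp_force: 30.0
```

Call:
apply_moves:
  targets:
    - {"tx": -0.001,"ty": -0.01,"tz": -0.01,"spin": 0}
    - {"tx": -0.002,"ty": -0.016,"tz": -0.03,"spin": 0}
    - {"tx": -0.002,"ty": -0.016,"tz": -0.055,"spin": 0}
    - {"tx": -0.002,"ty": -0.016,"tz": -0.08,"spin": 0}
    - {"tx": -0.002,"ty": -0.016,"tz": -0.1,"spin": 0}
    - {"tx": -0.002,"ty": -0.016,"tz": -0.115,"spin": 0}
    - {"tx": -0.002,"ty": -0.016,"tz": -0.125,"spin": 0}
    - {"tx": -0.002,"ty": -0.016,"tz": -0.13,"spin": 0}

```text
t: 70.1
ee_pos: [534.5, -298.4, 86.7]
orientation: [-1.953, -2.459, 0.0]
ft_force: [0.1, -0.6, -2.3]
width: 59.6
grasp_force: 30.0
```

Run:
```python
from h import *
o=pose(); shot('side','s20'); shot('top','t20')
def T(c,yaw,p): a=np.radians(yaw); return (c[0]+np.cos(a)*p[0]-np.sin(a)*p[1],c[1]+np.sin(a)*p[0]+np.cos(a)*p[1],p[2])
zb=o['ee_pos'][2]-54.2+1
for nm,p in dict(tray=(0,0,0),tray_fin=(0,0,65),tray_lip=(-77,0,20)).items():
  for cam in('side','top'):
    q=T((536.5,-309.5),103,p); q=(q[0],q[1],q[2]+zb)
    print(nm,cam,'want',proj(cam,q).round(1),[(np.round(d['uv'],1).tolist(),round(d['score'],2),(at(cam,d['uv'],q[2])-q)[:2].round(1).tolist()) for d in ctrl.pinpoint(nm,cam)[:2]])
```

```text
t 70.1 tcp [ 534.5 -298.4   86.7] theta 13.1 w 59.6 gf 30.0 F [ 0.1 -0.6 -2.3]
tray side want [316.4 197.7] [([317.6, 199.7], 0.96, [-4.3, 10.2])]
tray top want [395.2 243.6] [([393.9, 244.2], 0.83, [-1.3, 2.9])]
tray_fin side want [318.  174.9] [([319.4, 174.0], 0.68, [-2.9, -6.3])]
tray_fin top want [402.8 242.8] [([399.6, 243.4], 0.87, [-1.1, 6.8]), ([79.8, 262.9], 0.39, [-22.8, 677.6])]
tray_lip side want [313.5 177.6] [([310.2, 180.2], 0.81, [6.8, 17.8])]
tray_lip top want [430.9 234.5] []
```

Call:
apply_moves:
  targets:
    - {"tx": 0.002,"ty": -0.004,"tz": -0.008,"spin": 0}
    - {"tx": 0.002,"ty": -0.004,"tz": -0.015,"spin": 0}
    - {"tx": 0.002,"ty": -0.004,"tz": -0.021,"spin": 0}
    - {"tx": 0.002,"ty": -0.004,"tz": -0.025,"spin": 0}
    - {"tx": 0.002,"ty": -0.004,"tz": -0.028,"spin": 0}
    - {"tx": 0.002,"ty": -0.004,"tz": -0.03,"spin": 0}
    - {"tx": 0.002,"ty": -0.004,"tz": -0.03,"spin": 0}
    - {"tx": 0.002,"ty": -0.004,"tz": -0.03,"spin": 0}

```text
t: 71.3
ee_pos: [536.5, -302.9, 58.0]
orientation: [1.955, 2.459, -0.0]
ft_force: [-1.6, 1.0, 2.0]
width: 59.4
grasp_force: 30.0
```

Run:
```python
from h import *
o=pose(); print(o['moment'].round(2)); ctrl.get_image('top'); find('top',['tray','tray_fin']); ctrl.get_image('side'); find('side',['tray','tray_fin'])
```

```text
t 71.3 tcp [ 536.5 -302.9   58. ] theta 13.0 w 59.4 gf 30.0 F [-1.6  1.   2. ]
[-0.06  0.38 -0.17]
tray top 0.73 [392.6 242.4] [ 540.  -311.3]
tray top 0.59 [124.7 258.7] [520.2 303.7]
tray_fin top 0.96 [400.8 240.7] [ 541.8 -313.4]
tray side 0.95 [315.4 206.6] [ 537.9 -316.5]
tray_fin side 0.89 [317.6 183. ] [ 537.2 -325.3]
```

Call:
apply_moves:
  targets:
    - {"tx": 0,"ty": 0,"tz": -0.001,"spin": 0}
    - {"tx": 0,"ty": 0,"tz": -0.001,"spin": 0}
    - {"tx": 0,"ty": 0,"tz": -0.001,"spin": 0}
    - {"tx": 0,"ty": 0,"tz": -0.001,"spin": 0}
    - {"tx": 0,"ty": 0,"tz": -0.001,"spin": 0}
    - {"tx": 0,"ty": 0,"tz": -0.001,"spin": 0}
    - {"tx": 0,"ty": 0,"tz": -0.001,"spin": 0}
    - {"tx": 0,"ty": 0,"tz": -0.001,"spin": 0}
  gripper: -1

```text
t: 72.4
ee_pos: [536.6, -302.9, 56.7]
orientation: [-1.955, -2.459, 0.0]
ft_force: [-0.2, -0.5, 0.1]
width: 87.9
grasp_force: 0.0
```

Call:
apply_moves:
  targets:
    - {"tx": 0,"ty": 0,"tz": 0.01,"spin": 0}
    - {"tx": 0,"ty": 0,"tz": 0.03,"spin": 0}
    - {"tx": 0,"ty": 0,"tz": 0.06,"spin": 0}
    - {"tx": 0,"ty": 0,"tz": 0.09,"spin": 0}
    - {"tx": 0,"ty": 0,"tz": 0.12,"spin": 0}
    - {"tx": 0,"ty": 0,"tz": 0.15,"spin": 0}
    - {"tx": 0,"ty": -0.005,"tz": 0.153,"spin": 4}
    - {"tx": 0.002,"ty": -0.011,"tz": 0.153,"spin": 4.5}

```text
t: 73.2
ee_pos: [539.2, -314.3, 212.0]
orientation: [1.853, 2.533, 0.0]
ft_force: [-0.7, -0.0, 0.4]
width: 88.1
grasp_force: 0.0
```

Run:
```python
from h import *
pose(); shot('wrist','w21'); find('wrist',['tray_fin','tray','tray_lip','ball1','nut1','tray_mat'])
g=cv2.cvtColor(cv2.imread('pics/w21.png'),cv2.COLOR_BGR2GRAY)
e=cv2.Canny(g,40,120)
L=cv2.HoughLinesP(e[100:260,195:375],1,np.pi/360,22,minLineLength=30,maxLineGap=4)
for l in L[:,0]: a=l+[195,100,195,100]; d=(at('wrist',a[2:],45)-at('wrist',a[:2],45))[:2]; print(a,round(np.degrees(np.arctan2(d[1],d[0])),1))
# dark mat pixels
m=(cv2.imread('pics/w21.png')[100:260,190:380].max(2)<40).astype(np.uint8)
m=cv2.morphologyEx(m,cv2.MORPH_OPEN,np.ones((3,3)))
ys,xs=np.nonzero(m); P=np.array([at('wrist',(x+190,y+100),3)[:2] for x,y in zip(xs,ys)]); r=cv2.minAreaRect(P.astype(np.float32)); print('mat',r)
def T(c,yaw,p): a=np.radians(yaw); return (c[0]+np.cos(a)*p[0]-np.sin(a)*p[1],c[1]+np.sin(a)*p[0]+np.cos(a)*p[1],p[2]+3)
for p in [(6,-30,85),(6,30,85),(-6,-30,85),(-6,30,85),(75,45,40),(75,-45,40),(-75,45,40),(-75,-45,40),(0,45,40),(0,-45,40)]: print(p,proj('wrist',T((537.5,-311),103,p)).round())
```

```text
t 73.2 tcp [ 539.2 -314.3  212. ] theta 17.6 w 88.1 gf 0.0 F [-0.7 -0.   0.4]
tray_fin wrist 0.98 [281.6 192.8] [ 538.9 -310.6]
tray wrist 0.78 [275.4 179.8] [ 531.7 -310.4]
tray_lip wrist 0.81 [275.2 254. ] [ 556.5 -389.9]
ball1 wrist 0.5 [275.9 181.6] [ 532.4 -310.1]
[319 230 324 187] 102.7
[206 231 206 128] 105.1
[239 154 292 159] 11.8
[359 171 361 141] 105.4
[320 161 324 122] 102.4
[234 228 237 184] 101.8
[253 113 319 119] 12.4
[261 116 327 123] 11.8
[198 225 201 180] 100.3
[313 257 319 199] 103.5
[325 187 330 131] 103.5
[320 230 351 232] 13.2
[262 173 310 188] -0.0
[239 246 242 211] 100.8
[241 189 312 193] 14.2
[205 104 248 105] 14.1
[353 231 359 172] 104.7
[311 249 314 206] 105.2
[243 198 279 202] 11.0
[253 182 294 185] 13.2
[249 144 280 147] 11.6Traceback (most recent call last):
  File "<stdin>", line 10, in <module>
  File "h.py", line 12, in at
    o,d=ray(cam,uv,cal); return o+d*(z-o[2])/d[2]
        ~~~^^^^^^^^^^^^
  File "h.py", line 4, in ray
    c=cal or ctrl.get_calibration(cam); f=210/np.tan(np.radians(c['fov_y'])/2)
             ~~~~~~~~~~~~~~~~~~~~^^^^^
ValueError: time passes only in moves, steps and waits
```

Run:
```python
from h import *
t=shot('top','t22'); find('top',['tappet1','ball1','cup','cup_handle'],.3); shot('side','s22'); find('side',['cup','tray','tappet1','ball1','socket','piston'],.3)
for c in('wrist','top','side'): print(c,[(d['uv'],round(d['score'],2)) for d in ctrl.pinpoint('nut1',c)])
w=cv2.cvtColor(cv2.imread('pics/w21.png'),cv2.COLOR_BGR2GRAY); print(w[112:182:5,245:325:4])
```

```text
tappet1 top 0.71 [279.6 223.6] [590.  -51.8]
tappet1 top 0.64 [228.4 198. ] [651.9  63.6]
tappet1 top 0.64 [236.  238.6] [558.5  48.4]
tappet1 top 0.58 [232.4 212.9] [617.5  55.2]
tappet1 top 0.43 [232.2 225.1] [589.6  56.3]
ball1 top 0.48 [265.9 211.7] [617.9 -21.3]
ball1 top 0.47 [267.4 221.1] [596.3 -24.2]
cup top 0.86 [124.5 257.9] [522.  304.2]
cup_handle top 0.56 [ 85.1 260.8] [517.8 366.5]
cup side 0.86 [282.1 401.9] [519.2 308.3]
tray side 0.92 [312.3 208.3] [ 544.9 -305.7]
tappet1 side 0.73 [270.4 288. ] [587.4  51.7]
tappet1 side 0.62 [238.8 285.7] [650.7  57.5]
tappet1 side 0.54 [288.4 288.1] [552.1  44.6]
tappet1 side 0.5 [284.4 256.5] [578.  -61.5]
tappet1 side 0.46 [255.7 285.1] [618.   48.7]
ball1 side 0.51 [250.7 265.1] [642.  -11.3]
ball1 side 0.35 [270.5 267.6] [599.4 -11.3]
socket side 0.84 [339.7 349.6] [439.4 177.9]
piston side 0.91 [239.5 216.4] [ 721.2 -229.4]
wrist []
top []
side [([291.2, 285.6], 0.74), ([309.3, 207.6], 0.6), ([320.0, 206.7], 0.58)]
[[108 106 110 104 103  97 100  93  91  94  99  95 134 138 132 152 152 159
  151 152]
 [147 128 128 116 113 115 
[... 379 characters left out ...]
 114 112
  110 108]
 [121 160 161 161 159 162 161 161 161 161 112 113 111 111 111 111 111 110
  110 105]
 [ 82 111 112 111 111 112 110 112 113 111 111 112 110 110 110 111 111 111
  111  88]
 [ 63 109 111 112 111 110 112 112 111 111 110 112 112 111 111 112 110 110
  109  80]
 [160 160 161 156 151 147 139 122 108 107 109 111 111 110 108 110 111 109
  109  78]
 [158 158 159 159 159 160 160 159 159 159 159 159 160 160 160 159 158 157
  150 138]
 [159 158 157 159 160 157 160 160 158 160 159 158 159 159 158 160 158 157
  159 157]
 [158 158 156 158 159 157 160 159 159 158 160 160 158 159 159 157 158 158
  158 156]
 [109 109 110 107 109 110 109 109 147 158 158 158 156 158 159 159 160 159
  158 157]]
```

```bash
python3 -c "
from workcell import ctrl
print(ctrl.close_job())"
```

```text
the job is handed in; nothing more can be done
None
```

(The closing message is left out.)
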